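# Empty the glue pot and hold it over the warmer

### The arm

A 6-joint arm with a two-finger parallel gripper is mounted at the origin on the work surface. World frame = base frame: x ahead of the robot, y to its left, z up, the work surface at z = 0. Lengths are in m, angles in degrees, forces in N, time in s.
With the tool pointing down it reaches from about 0.375 to 0.9 m from the base axis. Payload 3.1 kg.
Tool frame: the origin (TCP) lies midway between the tips of the shut fingers; the grasp point (between the pads) lies 19 mm behind it; z points along the fingers, y is the direction in which the jaws open and shut (so a half turn about z gives the same grasp; the last joint's range is limited). The gripper opens to 87 mm and grips with 3 to 60 N. Pads are 19 mm wide; open, the fingers measure 117 mm over their backs; the gripper's body (75 mm by 190 mm) begins 51 mm behind the grasp point.
Start: joints at [-10.227, 30.224, 82.088, -0, 67.689, -10.227], TCP at [0.625, 0, 0.223] pointing down, gripper open.
Joint ranges: [-176.69, 176.69], [-43.24, 126.21], [12.49, 139.97], [-82, 262], [0, 151.66], [-163.58, 163.58]. Speed limits (degrees/s): [159.86, 159.86, 180, 180, 180, 180].

### API

Orientations are given as a 3x3 rotation matrix whose columns are the frame's x, y, z axes.
In Python, from rig import bot, capture, get_calibration gives the robot as it stands.
- The arm moves only by the tool play_rows, never from a script. Its arguments are lists of equal length, an entry for each row: "fingers": the closure in counts, from 0 (fully open) to 255 (shut); "linear": the shift along the tool's x, y, z in mm, a list of three; "rot": the turn, a rotation vector about the tool's x, y, z in degrees, a list of three. A call has 1 to 20 rows; each row is the pose to reach, as a shift and turn from the pose commanded when the call began, along the tool's axes at that moment; what a row does not reach only later rows make up. A row lasts 1/10 s, in which the tool goes at most 50 mm and 8.59 degrees, less where a joint would pass 70% of its speed; a pose out of reach is approached as far as the arm can. A call with a gripper value outside its range is refused whole. The fingers move at their own pace and stop on an object; the grip force is fixed at half the most. Time passes only in rows, so rows that repeat a pose let the fingers close. It gives the time, the measured TCP pose, the force and the opening at its end, in the units of the state.
- bot.read_state(): the state, without advancing time (a new reading comes with each control period).
- capture(name): name is "scene" or "side" or "wrist"; returns the picture (384x512x3 uint8, red, green, blue); there is no depth.
- get_calibration(name): a dict with "vfov" (degrees; the focal length in pixels is half the picture's height over the tangent of half this angle, whatever the lens; pixels are square), "cx", "cy" (the principal point, pixels), "dist" ([k1, k2, p1, p2, k3] as OpenCV has them; the pictures are not rectified), "camera_from_world" (4x4, takes a point from world to camera coordinates). Camera axes: x right, y down, z forward; pixel columns grow to the right and rows downward; lengths in m; the calibration is good to about 2 mm. A picture is of the moment at which its call begins: read the wrist's pose just before it. get_calibration takes no time and is no camera call; for the wrist camera it gives the pose at the moment of the call.
- bot.hand_in(): hands the job in, once; it reports no verdict.
The state is a dict: "time_s": time; "joint_positions": joint angles; "qvel": joint speeds; "tau": joint torques, N m; "position": TCP position; "tcp_rot": TCP orientation; "force": force on the tool from outside, world axes, zero at the start; "moment": the same for the moment, N m; "opening": opening from 0.0 (shut) to 1.0 (fully open).
Only numpy, scipy, OpenCV 4.12 (cv2) and the standard library are available. Lean on these libraries where they do the work, as an engineer would, in place of code of your own. Each camera call takes 0.05 s, during which the arm holds its last target.

### The job

Someone has been keeping ebony plugs in the glue pot (the metal pot with the rib down its side): tip all five of them out of it into the wooden offcut tray, and stand the pot upright again. Then carry it clear over the clamped guitar neck and hold it over the warmer, centred, its rib above the gap in the collar, hovering about a centimetre above the collar without ever touching the warmer or the neck; finish while still holding it there, so that I can check the fit. Leave the other things on the bench where they are.

Things in the scene. Friction and masses are not known exactly. Their poses are not given: they have to be found in the camera images.
- pot: the glue pot: a plain round open metal pot, 60 mm outside diameter, 80 mm tall, straight 3.5 mm wall, 5 mm floor, 0.17 to 0.34 kg, with ONE vertical rib on its outside (12 mm wide, standing out to 43 mm from the axis, full height). Origin: centre of its underside; z up its axis to the mouth; +x points to the rib. Five ebony plugs lie inside at the start. It stands near the robot on the left or right of the clamped neck
- pot_rib (a point): on the rib, 40 mm from the pot's axis along pot +x, at the level of its underside
- pot_mouth (a point): centre of the pot's mouth, 80 mm above its underside
- tray: the offcut tray, fixed: an open wooden box 140 (its x) by 180 (its y) by 45 mm high, wall and floor 6 mm. Origin: centre of its underside, on the bench. It is on one side of the clamped neck (left or right), the warmer on the other
- warmer: the glue warmer, fixed: a grey box 140 by 140 mm, its hotplate 50 mm above the bench, carrying a C-shaped steel collar (inside diameter 72 mm, outside 88 mm, 14 mm tall, top 64 mm above the bench) open on one side by a gap (15 mm wide inside, 22 mm outside) for the pot's rib. Origin: centre of its underside, on the bench; +x points from the centre to the gap; the gap faces away from the robot
- collar_top (a point): centre of the collar at the level of its top, 64 mm above the bench
- collar_gap (a point): middle of the gap in the collar, 40 mm from its centre along warmer +x, 64 mm above the bench
- neck: the clamped guitar neck, fixed: a wooden bar 360 mm long along its x, with three upright clamps, all within 50 mm of its x axis and up to 170 mm above the bench. It lies between tray and warmer. Origin: under its middle, on the bench
- tin: bystander: a plain open metal tin, 52 mm across, 100 mm tall, without rib, empty; origin under its centre
- tape: bystander: a roll of tape lying flat, 100 mm across, 24 mm high; origin under its centre
- screwdriver: bystander: a screwdriver lying at the far edge
- mallet: bystander: a hammer lying at the far edge
- sleeve: bystander: a standing abrasive sleeve (tube), 36 mm across, 60 mm tall
- bottle: bystander: a white bottle, 54 mm across, 140 mm tall
- brush: bystander: a brush lying at the left side
- plug0_mid (a point): centre of an ebony plug, a smooth dark cylinder 20 mm across and 24 mm long, 10 g; it slides out of the pot once the pot is tipped well past level (115 to 120 degrees from upright)
- plug1_mid (a point): centre of an ebony plug, a smooth dark cylinder 20 mm across and 24 mm long, 10 g; it slides out of the pot once the pot is tipped well past level (115 to 120 degrees from upright)
- plug2_mid (a point): centre of an ebony plug, a smooth dark cylinder 20 mm across and 24 mm long, 10 g; it slides out of the pot once the pot is tipped well past level (115 to 120 degrees from upright)
- plug3_mid (a point): centre of an ebony plug, a smooth dark cylinder 20 mm across and 24 mm long, 10 g; it slides out of the pot once the pot is tipped well past level (115 to 120 degrees from upright)
- plug4_mid (a point): centre of an ebony plug, a smooth dark cylinder 20 mm across and 24 mm long, 10 g; it slides out of the pot once the pot is tipped well past level (115 to 120 degrees from upright)

How it is judged:
By the outcome, as a careful person would: the job done as asked, in the order asked, and still so for the second after the job is handed in, while the arm keeps its last pose, push and grip.
It also fails if it takes over 61 s, if anything falls off the work surface, if the arm or the gripper's body presses on something with over 40 N, if the wrist force passes 120 N, or if a joint passes its speed limit or range.

## Working session

There is one attempt and no reset: what is moved stays moved. The work goes in short steps, Python scripts to look and compute and a tool call to move; the robot and the scene stay as the last step left them, time stands still between calls to the robot, and variables do not carry over. Pictures are saved under pics/ and viewed, and the job is handed in when it is done.

Besides the shell and the picture viewer there is one more tool, called after "Call:" by a JSON object that holds its "method" and its "body", one argument or row to a line. play_rows: Moves the arm, as the interface text tells. Its arguments: {"type":"object","properties":{"fingers":{"type":"array"},"linear":{"type":"array"},"rot":{"type":"array"}},"required":["fingers","linear","rot"]}

```bash
ls; mkdir -p pics; python3 - <<'E'
from rig import bot,capture,get_calibration
import cv2
s=bot.read_state();print(s)
for n in ["scene","side","wrist"]:
    c=get_calibration(n);print(n,c)
    cv2.imwrite(f"pics/{n}0.png",capture(n)[:,:,::-1])
E
```

```text
pics
{'time_s': 0.0, 'joint_positions': array([-1.02255469e+01,  3.02787245e+01,  8.21564117e+01,  4.65451353e-04,
        6.76878654e+01, -1.02268022e+01]), 'qvel': array([-0.05214973,  0.08522827, -0.02450983, -0.07093822, -0.03362704,
       -0.11222235]), 'tau': array([-5.45745443e-04, -4.40045428e+01, -1.76593530e+01,  6.32597599e-02,
        5.83207863e-02, -1.53719384e-04]), 'position': array([6.24274116e-01, 1.81824427e-04, 2.21574073e-01]), 'tcp_rot': array([[-1.84072706e-05,  9.99997771e-01, -2.11134730e-03],
       [ 9.99999924e-01,  1.92275706e-05,  3.88500030e-04],
       [ 3.88539760e-04, -2.11133999e-03, -9.99997696e-01]]), 'force': array([ 0.35063745,  0.34942741, -0.4639616 ]), 'moment': array([-0.01461952, -0.00274476,  0.03889553]), 'opening': 0.9985953508167412}
scene {'vfov': 55.15271367680343, 'cx': 258.50373994862275, 'cy': 183.91306131168005, 'dist': array([-0.09938362,  0.        ,  0.        ,  0.        ,  0.        ]), 'camera_from_world': array([[-0.12892314,  0.99163765, -0.0057954 ,  0.09088926],
       [ 0.86551197,  0.1096692 , -0.48873479, -0.4998728
[... 388 characters left out ...]
3589, -0.60540715, -0.68300724,  0.29718576],
       [ 0.39196331,  0.55940986, -0.73035975,  1.03381837],
       [ 0.        ,  0.        ,  0.        ,  1.        ]])}
wrist {'vfov': 64.23468773587042, 'cx': 248.16614916882924, 'cy': 190.58762996781448, 'dist': array([-0.01996998,  0.        ,  0.        ,  0.        ,  0.        ]), 'camera_from_world': array([[ 9.99998411e-01,  6.49909281e-04, -1.66013258e-03,
        -6.24355240e-01],
       [ 1.05559787e-03, -9.66256357e-01,  2.57580160e-01,
        -3.08302993e-02],
       [-1.43670992e-03, -2.57581503e-01, -9.66255507e-01,
         3.91746866e-01],
       [ 0.00000000e+00,  0.00000000e+00,  0.00000000e+00,
         1.00000000e+00]])}
```

View pics/scene0.png

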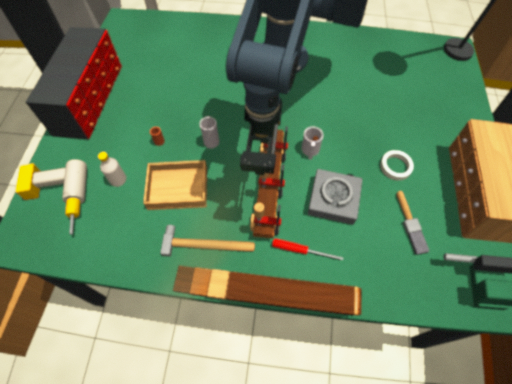

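View pics/side0.png

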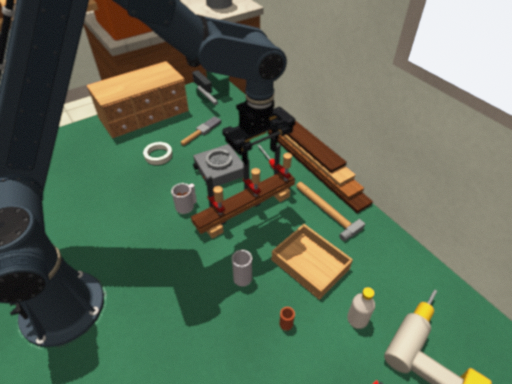

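View pics/wrist0.png

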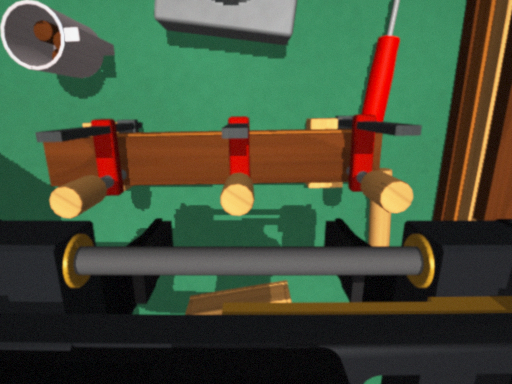

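The pot (rib facing upper right) is at scene (312,140), side (184,197) and wrist (33,35). The warmer is at scene (336,193), the tray at (175,184), and the neck runs along x between them. The ribless tin is at scene (208,130). I'll zoom in to measure them.

```bash
cat > h.py <<'E'
import numpy as np,cv2
from rig import bot,capture,get_calibration
def K(c):
    f=192/np.tan(np.radians(c['vfov']/2)); return np.array([[f,0,c['cx']],[0,f,c['cy']],[0,0,1.]])
def proj(c,P):
    T=c['camera_from_world'];P=np.atleast_2d(np.array(P,float))
    return cv2.projectPoints(P.reshape(-1,1,3),cv2.Rodrigues(T[:3,:3])[0],T[:3,3].copy(),K(c),np.array(c['dist']))[0].reshape(-1,2)
def atz(c,uv,z):
    uv=np.array(uv,float).reshape(-1,1,2)
    n=cv2.undistortPoints(uv,K(c),np.array(c['dist'])).reshape(-1,2)
    T=c['camera_from_world'];R=T[:3,:3];C=-R.T@T[:3,3]
    d=np.c_[n,np.ones(len(n))]@R
    z=np.broadcast_to(z,len(d))
    return C+d*((z-C[2])/d[:,2])[:,None]
def crop(img,x0,y0,x1,y1,s,name):
    cv2.imwrite(name,cv2.resize(img[y0:y1,x0:x1],None,fx=s,fy=s,interpolation=cv2.INTER_CUBIC))
E
python3 - <<'E'
from h import *
a=cv2.imread('pics/scene0.png');b=cv2.imread('pics/side0.png')
crop(a,290,115,390,235,5,'pics/c1.png')
crop(b,130,130,300,240,4,'pics/c2.png')
crop(a,140,100,300,250,4,'pics/c3.png')
crop(b,200,180,380,320,4,'pics/c4.png')
E
```

```text
(no output)
```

View pics/c1.png

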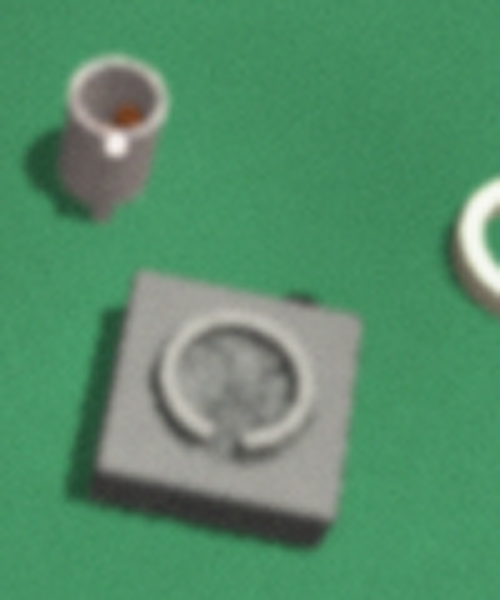

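View pics/c2.png

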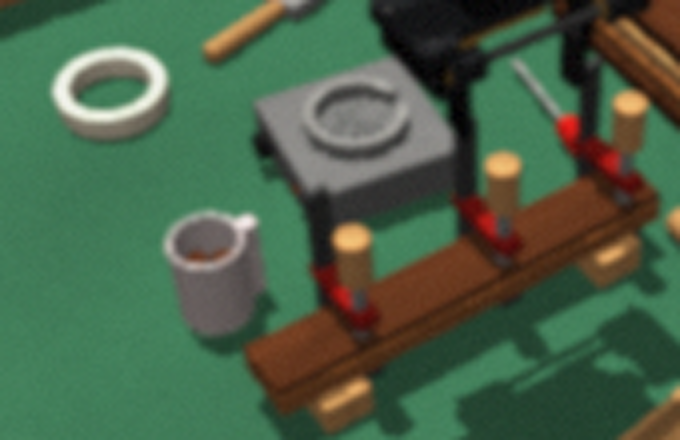

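View pics/c3.png

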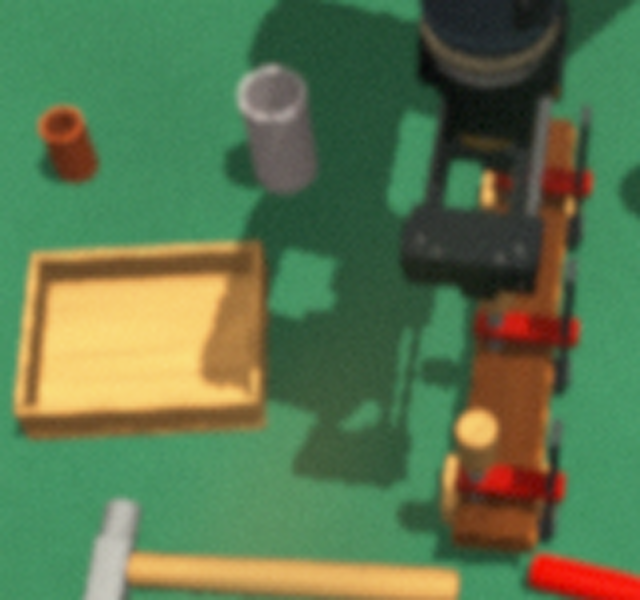

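View pics/c4.png

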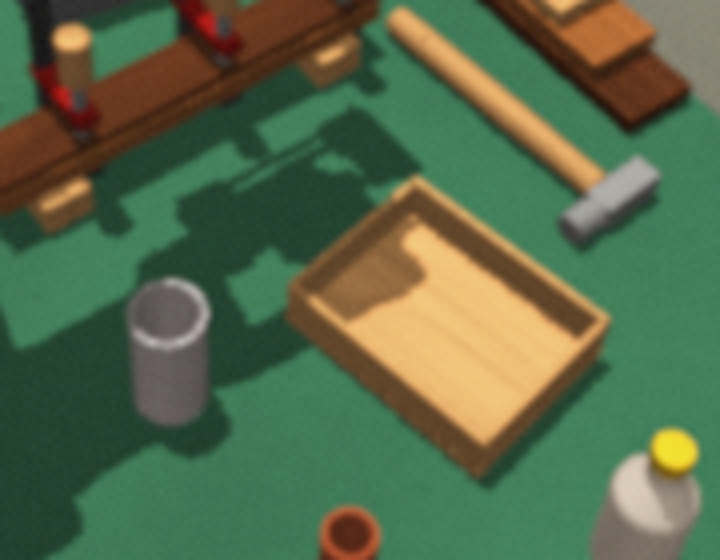

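```bash
python3 - <<'E'
from h import *
A=get_calibration('scene');B=get_calibration('side')
f=lambda c,x,y,s,x0,y0,z:print(np.round(atz(c,[[x0+(x+.5)/s-.5,y0+(y+.5)/s-.5]],z)[0],4))
print('pot mouth');f(A,117.5,97,5,290,115,.08);f(B,208,241,4,130,130,.08)
print('rib');f(A,116,147,5,290,115,.08);f(B,247,223,4,130,130,.08)
print('collar');f(A,237,379,5,290,115,.064);f(B,356,116,4,130,130,.064)
print('gap');f(A,227,438,5,290,115,.064);f(B,398,94,4,130,130,.064)
print('warmer corners scene z.05');[f(A,*p,5,290,115,.05) for p in [(138,270),(362,318),(332,520),(97,472)]]
print('tray corners z.045 scene');[f(A,*p,4,140,100,.045) for p in [(32,254),(264,242),(265,413),(18,418)]]
print('tray side');[f(B,*p,4,200,180,.045) for p in [(416,180),(608,320),(482,458),(290,290)]]
print('tin');f(A,273,90,4,140,100,.1);f(B,169,311,4,200,180,.1)
print('sleeve');f(A,62,124,4,140,100,.06)
print('bottle base approx');print(atz(A,[[118,182]],0))
print('neck ends z~.05');f(A,562,122,4,140,100,.05);f(A,495,545,4,140,100,.04)
print('handle tops');
for p in [(352,238),(503,165),(631,105)]: f(B,*p,4,130,130,.17)
f(A,477,425,4,140,100,.17)
E
```

```text
pot mouth
[0.426  0.1356 0.08  ]
[0.4252 0.1326 0.08  ]
rib
[0.4643 0.1367 0.08  ]
[0.4593 0.1331 0.08  ]
collar
[0.6079 0.2171 0.064 ]
[0.602  0.2101 0.064 ]
gap
[0.6469 0.2124 0.064 ]
[0.6467 0.2145 0.064 ]
warmer corners scene z.05
[0.5321 0.1575 0.05  ]
[0.5488 0.2936 0.05  ]
[0.6842 0.2756 0.05  ]
[0.6706 0.1412 0.05  ]
tray corners z.045 scene
[ 0.5744 -0.3644  0.045 ]
[ 0.5414 -0.1862  0.045 ]
[ 0.6863 -0.1561  0.045 ]
[ 0.7137 -0.3355  0.045 ]
tray side
[ 0.6732 -0.1678  0.045 ]
[ 0.7058 -0.3395  0.045 ]
[ 0.5642 -0.3712  0.045 ]
[ 0.5375 -0.1952  0.045 ]
tin
[ 0.4362 -0.1934  0.1   ]
[ 0.4388 -0.194   0.1   ]
sleeve
[ 0.4592 -0.3683  0.06  ]
bottle base approx
[[ 0.62887423 -0.46056895  0.        ]]
neck ends z~.05
[0.401  0.0312 0.05  ]
[0.7641 0.0216 0.04  ]
handle tops
[ 0.4813 -0.0052  0.17  ]
[ 0.6103 -0.0029  0.17  ]
[ 0.7283 -0.0025  0.17  ]
[0.7363 0.006  0.17  ]
```

Call:
{"method": "play_rows", "body": {
  "fingers": [0,0,0,0,0,0,0],
  "linear": [
    [35,-26,-20],
    [70,-52,-40],
    [105,-78,-60],
    [140,-105,-77],
    [140,-105,-77],
    [140,-105,-77],
    [140,-105,-77]
  ],
  "rot": [
    [0,0,0],
    [0,0,0],
    [0,0,0],
    [0,0,0],
    [0,0,0],
    [0,0,0],
    [0,0,0]
  ]
}}

```text
time_s: 0.85
position: [0.5203, 0.1394, 0.299]
tcp_rot: [[0.0, 1.0, -0.0], [1.0, -0.0, -0.0], [-0.0, -0.0, -1.0]]
force: [0.8, 0.1, -0.0]
opening: 1.001
```

```bash
cat >> h.py <<'E'
import json
def log():
    s=bot.read_state()
    open('log.jsonl','a').write(json.dumps(dict(q=list(map(float,s['joint_positions'])),p=list(map(float,s['position'])),R=np.array(s['tcp_rot']).tolist(),t=s['time_s']))+'\n')
    print(round(s['time_s'],2),np.round(s['joint_positions'],2),np.round(s['position'],4),np.round(s['force'],1),round(s['opening'],3)); return s
def snap(n,name):
    c=get_calibration(n);im=capture(n)[:,:,::-1].copy();cv2.imwrite(f'pics/{name}.png',im)
    json.dump({k:(np.array(v).tolist()) for k,v in c.items()},open(f'pics/{name}.json','w'));return c,im
def ld(name):
    d=json.load(open(f'pics/{name}.json'));d['camera_from_world']=np.array(d['camera_from_world']);return d
E
python3 - <<'E'
from h import *
s=log();c,im=snap('wrist','w1')
print(proj(c,[[.4255,.134,.08],[.607,.215,.064]]))
E
```

```text
0.85 [ 3.120e+00  1.866e+01  8.887e+01 -3.000e-02  7.249e+01  3.160e+00] [0.5203 0.1394 0.299 ] [ 0.8  0.1 -0. ] 1.001
[[173.54741487 171.29314365]
 [316.7521468  105.6444718 ]]
```

View pics/w1.png

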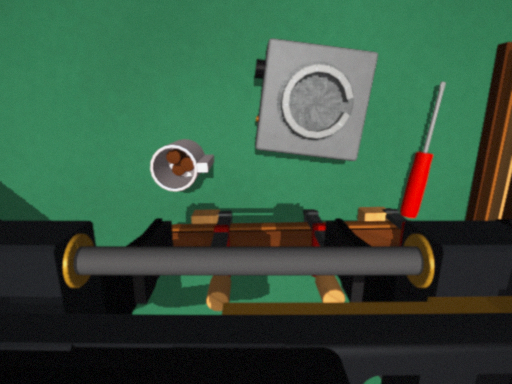

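The pot's mouth is at (174,168) with its rib at (202,167). The collar is at (317,102) with its gap at (345,106). Next I'll refine these.

```bash
python3 - <<'E'
from h import *
im=cv2.imread('pics/w1.png')
a=cv2.resize(im[130:210,140:230],None,fx=5,fy=5,interpolation=cv2.INTER_CUBIC)
b=cv2.resize(im[30:170,245:385],None,fx=4,fy=4,interpolation=cv2.INTER_CUBIC)[:400]
o=np.zeros((560,800,3),np.uint8)
b=cv2.resize(im[35:165,250:385],None,fx=2.6,fy=2.6,interpolation=cv2.INTER_CUBIC)
o[:400,:450]=a;o[:b.shape[0],450:450+b.shape[1]]=b
cv2.imwrite('pics/d1.png',o)
E
```

```text
Traceback (most recent call last):
ValueError: could not broadcast input array from shape (338,351,3) into shape (338,350,3)
```

```bash
cat > fit.py <<'E'
from h import *
from scipy.optimize import minimize
# fit (x,y,yaw) of known top-face mask by IoU-like contrast score with polygons rendered at supersampling
def mask(c,polys,holes,S=4,shape=(384,512)):
    m=np.zeros((shape[0]*S,shape[1]*S),np.uint8)
    f=lambda P:np.round(((proj(c,P)+.5)*S-.5)*8).astype(np.int32)
    for P in polys: cv2.fillPoly(m,[f(P)],255,shift=3)
    for P in holes: cv2.fillPoly(m,[f(P)],0,shift=3)
    return cv2.resize(m,(shape[1],shape[0]),interpolation=cv2.INTER_AREA)/255.
def circ(x,y,r,z,a0=0,a1=2*np.pi,n=90):
    t=np.linspace(a0,a1,n);return np.c_[x+r*np.cos(t),y+r*np.sin(t),np.full(n,z)]
def rot(P,x,y,th):
    P=np.array(P,float);c,s=np.cos(th),np.sin(th);return np.c_[x+c*P[:,0]-s*P[:,1],y+s*P[:,0]+c*P[:,1],P[:,2]]
def potmask(c,p,z=.08):
    x,y,t=p
    return mask(c,[circ(x,y,.03,z),rot([[.028,-.006,z],[.043,-.006,z],[.043,.006,z],[.028,.006,z]],x,y,t)],[circ(x,y,.0265,z)])
def collmask(c,p,z=.064):
    x,y,t=p
    g0=np.arcsin(.0075/.036);g1=np.arcsin(.011/.044)
    P=np.r_[circ(0,0,.044,z,g1,2*np.pi-g1),circ(0,0,.036,z,2*np.pi-g0,g0)]
    return mask(c,[rot(P,x,y,t)],[])
def score(c,g,mf,p,box):
    x0,y0,x1,y1=box;m=mf(c,p)[y0:y1,x0:x1]
    m=cv2.GaussianBlur(m,(0,0),.8);a=g[y0:y1,x0:x1]
    return -np.corrcoef(m.ravel(),a.ravel())[0,1]
def fit(c,im,mf,p0,pad=.055,z=.08):
    g=im.astype(float).min(2) if True else 0
    uv=proj(c,circ(p0[0],p0[1],pad,z));x0,y0=np.floor(uv.min(0)).astype(int);x1,y1=np.ceil(uv.max(0)).astype(int)
    box=(max(x0,0),max(y0,0),min(x1,512),min(y1,384))
    best=None
    for dt in (-.25,0,.25):
        sim=np.array([[p0[0],p0[1],p0[2]+dt],[p0[0]+.005,p0[1],p0[2]+dt],[p0[0],p0[1]+.005,p0[2]+dt],[p0[0],p0[1],p0[2]+dt+.15]])
        r=minimize(lambda p:score(c,g,mf,p,box),sim[0],method='Nelder-Mead',options=dict(initial_simplex=sim,xatol=1e-5,fatol=1e-6))
        if best is None or r.fun<best.fun: best=r
    return best.x,best.fun
E
python3 - <<'E'
from fit import *
json_=get_calibration
for n,im,c in [('w1',cv2.imread('pics/w1.png'),ld('w1')),('scene',cv2.imread('pics/scene0.png'),get_calibration('scene')),('side',cv2.imread('pics/side0.png'),get_calibration('side'))]:
    for nm,mf,p0,z in [('pot',potmask,(.4255,.134,0),.08),('collar',collmask,(.607,.215,-.12),.064)]:
        p,f=fit(c,im,mf,p0,z=z);print(n,nm,np.round(p[:2],4),np.degrees(p[2]).round(1),round(f,3))
E
```

```text
w1 pot [0.4254 0.1383] 1.9 -0.877
w1 collar [0.6079 0.2203] -8.2 -0.657
scene pot [0.4261 0.1364] 0.6 -0.88
scene collar [0.6039 0.2189] -8.8 -0.55
side pot [0.4228 0.1345] 1.4 -0.921
side collar [0.6063 0.2209] -9.1 -0.533
```

Call:
{"method": "play_rows", "body": {
  "fingers": [0,0,0,0,0],
  "linear": [
    [5,30,0],
    [10,60,0],
    [10,80,0],
    [10,80,0],
    [10,80,0]
  ],
  "rot": [
    [0,8,0],
    [0,15,0],
    [0,20,0],
    [0,20,0],
    [0,20,0]
  ]
}}

```text
time_s: 1.4
position: [0.6, 0.1483, 0.2979]
tcp_rot: [[0.004, 1.0, -0.002], [0.94, -0.003, 0.341], [0.341, -0.003, -0.94]]
force: [-0.2, 0.7, 0.5]
opening: 0.996
```

```bash
python3 - <<'E'
from fit import *
s=log();c,im=snap('wrist','w2')
p,f=fit(c,im,collmask,(.607,.219,-.15),z=.064);print(np.round(p[:2],4),np.degrees(p[2]).round(1),round(f,3))
E
```

```text
1.4 [ -6.43  25.11  81.55  20.39  76.67 -11.57] [0.6    0.1483 0.2979] [-0.2  0.7  0.5] 0.996
[0.6067 0.2211] -6.8 -0.737
```

View pics/w2.png

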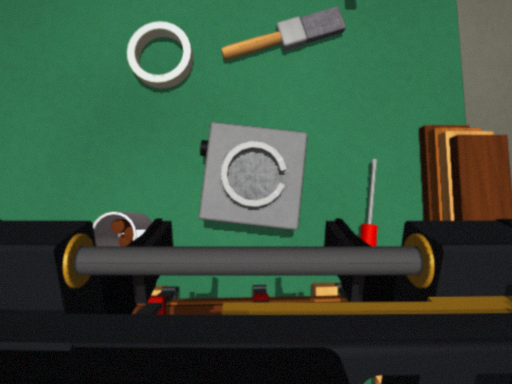

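Call:
{"method": "play_rows", "body": {
  "fingers": [0,0,0,0,0,0],
  "linear": [
    [0,0,0],
    [0,-20,0],
    [0,-40,0],
    [0,-40,0],
    [0,-40,0],
    [0,-40,0]
  ],
  "rot": [
    [8,-5,0],
    [16,-10,8],
    [24,-20,16],
    [30,-20,25],
    [30,-20,25],
    [30,-20,25]
  ]
}}

```text
time_s: 2.05
position: [0.5596, 0.1514, 0.2988]
tcp_rot: [[0.307, 0.777, -0.55], [0.945, -0.317, 0.08], [-0.112, -0.544, -0.832]]
force: [-0.3, -0.2, -0.7]
opening: 1.001
```

```bash
python3 - <<'E'
from fit import *
s=log();c,im=snap('wrist','w3')
print(np.array(s['tcp_rot']).round(3))
E
cat log.jsonl
```

```text
2.05 [  1.25  38.38  61.92   5.74 112.96  21.82] [0.5596 0.1514 0.2988] [-0.3 -0.2 -0.7] 1.001
[[ 0.307  0.777 -0.55 ]
 [ 0.945 -0.317  0.08 ]
 [-0.112 -0.544 -0.832]]
{"q": [3.1243783951368784, 18.663010485672228, 88.87023335732552, -0.027683800125280603, 72.49327019204408, 3.1586184559353927], "p": [0.5203225442193361, 0.1394259795460204, 0.299016927657912], "R": [[0.00045204190626000804, 0.9999998023790987, -0.00043692090656038366], [0.9999997799611217, -0.00045225394648185335, -0.0004853288332201629], [-0.0004855263365133336, -0.0004367014214498568, -0.9999997867779998]], "t": 0.85}
{"q": [-6.429430020032168, 25.10563501694872, 81.5529991829848, 20.386318740248417, 76.66887407010974, -11.572340606628867], "p": [0.6000182374476325, 0.1482828316922074, 0.2979391418384753], "R": [[0.003669598329211165, 0.9999904825579987, -0.0023598393002414895], [0.9399242424715868, -0.002643584497714264, 0.3413728604842767], [0.34136337305328496, -0.0034707714451052613, -0.9399249976903795]], "t": 1.4}
{"q": [1.2462813002802882, 38.38484997669512, 61.918558536757416, 5.743323500464086, 112.96167475018322, 21.817515982414722], "p": [0.559631602011364, 0.1513539769044377, 0.29876804640533605], "R": [[0.3070167958264997, 0.7769962461780766, -0.5495612072422932], [0.9451223450008497, -0.31671795822374976, 0.0802090264164441], [-0.11173379104158282, -0.5440280951970737, -0.8315942469592481]], "t": 2.05}
```

View pics/w3.png

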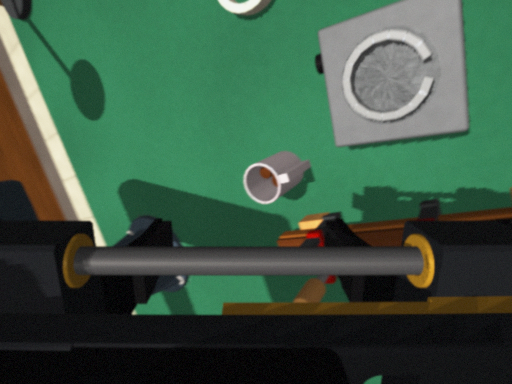

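```bash
cat > kin.py <<'E'
import numpy as np,json
from scipy.spatial.transform import Rotation as Ro
from scipy.optimize import least_squares
def parts(q,k):
    q=np.radians(q);a1,h,d,L2,L3,e,L6=k[:7]
    Rz=lambda a:Ro.from_euler('z',a).as_matrix();Ry=lambda a:Ro.from_euler('y',a).as_matrix()
    R1=Rz(q[0]);R2=R1@Ry(q[1]);R3=R2@Ry(q[2])
    sh=R1@[a1,d,h];el=sh+R2@[0,0,L2];wr=el+R3@[e,0,L3]
    R=R3@Rz(q[3])@Ry(q[4])@Rz(q[5])@Rz(np.pi/2*-1)
    return sh,el,wr,R,wr+R@[0,0,L6]
def fk(q,k):
    *_,R,p=parts(q,k);return R,p
E
python3 - <<'E'
from kin import *
D=[json.loads(l) for l in open('log.jsonl')]
D.append(dict(q=[-10.2255,30.2787,82.1564,0,67.6879,-10.2268],p=[.624274,.000182,.221574],R=[[0,1,-.0021],[1,0,.0004],[.0004,-.0021,-1]]))
for d in D: print(np.abs(fk(d['q'],np.zeros(7))[0]-np.array(d['R'])).max().round(4))
def res(k): return np.concatenate([fk(d['q'],k)[1]-d['p'] for d in D])
r=least_squares(res,[0,.25,.11,.54,.4,0,.3],xtol=1e-12,ftol=1e-12);print(r.x.round(4),np.abs(r.fun).max())
f=lambda v:res([0,v[0],v[1],v[2],v[3],0,v[4]])
r2=least_squares(f,[.25,.11,.54,.4,.3]);print(r2.x.round(4),np.abs(r2.fun).max())
E
```

```text
2.0
2.0
1.8902
2.0
[-0.      0.2742  0.111   0.588   0.3917  0.1141  0.3055] 1.2024228464677534e-06
[0.1472 0.1142 0.5675 0.3631 0.276 ] 0.007230494991576464
```

```bash
sed -i 's/Rz(np.pi\/2\*-1)/Rz(np.pi\/2)/' kin.py; cat >> kin.py <<'E'
KK=[0,.2742,.111,.588,.3917,.1141,.3055]
def calib():
    global KK
    D=[json.loads(l) for l in open('log.jsonl')]
    r=least_squares(lambda k:np.concatenate([fk(d['q'],k)[1]-d['p'] for d in D]),KK,xtol=1e-14,ftol=1e-14,gtol=1e-14)
    return r.x
LO=np.array([-176.69,-43.24,12.49,-82,0,-163.58]);HI=np.array([176.69,126.21,139.97,262,151.66,163.58])
def ik(R,p,k=KK):
    """all solutions within limits (degrees)"""
    a1,h,d,L2,L3,e,L6=k;w=p-R@[0,0,L6];out=[]
    rp2=w[0]**2+w[1]**2-d*d
    if rp2<0:return out
    rp=np.sqrt(rp2);q1=np.arctan2(w[1],w[0])-np.arctan2(d,rp)
    z=w[2]-h;Lf=np.hypot(L3,e);g=np.arctan2(e,L3)
    D2=rp2+z*z;c=(D2-L2**2-Lf**2)/(2*L2*Lf)
    if abs(c)>1:return out
    th=np.arccos(c) # angle between L2 and Lf dir, elbow-up
    q2=np.arctan2(rp,z)-np.arctan2(Lf*np.sin(th),L2+Lf*np.cos(th));q3=th-g
    R3=Ro.from_euler('zyy',0*np.ones(3)).as_matrix() if 0 else (Ro.from_euler('z',q1)*Ro.from_euler('y',q2+q3)).as_matrix()
    M=R3.T@R@Ro.from_euler('z',-np.pi/2).as_matrix()
    q5=np.arccos(np.clip(M[2,2],-1,1));q4=np.arctan2(M[1,2],M[0,2]);q6=np.arctan2(M[2,1],-M[2,0])
    for a in (q4,q4+2*np.pi,q4-2*np.pi):
        for b in (q6,q6+2*np.pi,q6-2*np.pi):
            q=np.degrees([q1,q2,q3,a,q5,b])
            if (q>=LO-1e-6).all() and (q<=HI+1e-6).all(): out.append(q)
    return out
E
python3 - <<'E'
from kin import *
for l in open('log.jsonl'):
    d=json.loads(l);print(np.abs(fk(d['q'],KK)[0]-np.array(d['R'])).max(), np.round(np.array(ik(np.array(d['R']),np.array(d['p'])))-d['q'],2))
E
```

```text
4.440892098500626e-16 [[ 0.   -0.   -0.    0.    0.01 -0.  ]]
4.440892098500626e-16 [[-0. -0. -0. -0.  0.  0.]]
3.3306690738754696e-16 [[-0.    0.   -0.01  0.    0.01  0.  ]]
```

```bash
cat > plan.py <<'E'
from kin import *
ez=np.array([0,0,1.])
def T(R,p): M=np.eye(4);M[:3,:3]=R;M[:3,3]=p;return M
def Rz(a): return Ro.from_euler('z',a,degrees=True).as_matrix()
def G(al,p,hG,flip):
    """tool pose in pot frame; al relative to rib (pot +x)"""
    a=np.array([np.cos(np.radians(al)),np.sin(np.radians(al)),0]);p=np.radians(p)
    z=-np.sin(p)*a-np.cos(p)*ez;y=flip*np.cross(ez,a);x=np.cross(y,z)
    return T(np.c_[x,y,z],np.array([0,0,hG])+.019*z)
def pour(yaw,tau,t):
    ax=np.cross(ez,[np.cos(np.radians(tau)),np.sin(np.radians(tau)),0])
    return Ro.from_rotvec(ax*np.radians(t)).as_matrix()@Rz(yaw)
POT=(.425,.137,1.5);WARM=(.607,.221,-7.5);TRAY=(.6245,-.2645,10.5)
def pourpose(yaw,tau,t,mz,back=.03):
    """pot pose such that the mouth's centre, at tilt t, is back metres before the tray centre along tau"""
    R=pour(yaw,tau,t);d=np.array([np.cos(np.radians(tau)),np.sin(np.radians(tau)),0])
    m=np.array([TRAY[0],TRAY[1],mz])-back*d
    return T(R,m-R@[0,0,.08])
def chain(poses,g):
    """IK continuity; returns array or None"""
    cur=None;Q=[]
    for P in poses:
        M=P@g;S=ik(M[:3,:3],M[:3,3])
        if not S:return None
        if cur is None: branches=[[s] for s in S];cur=1
        else:
            nb=[]
            for b in branches:
                s=min(S,key=lambda s:np.abs(s-b[-1]).max())
                if np.abs(s-b[-1]).max()<40: nb.append(b+[s])
            branches=nb
            if not nb:return None
    return [np.array(b) for b in branches]
def interp(a,b,n): return [a+(b-a)*i/n for i in range(n+1)]
def pz(x,y,z,yaw): return T(Rz(yaw),[x,y,z])
def traj(g_par,yawT,tau,tmax=125,mz=.125,zc=.22):
    g=G(*g_par);P=[]
    P+= [pz(POT[0],POT[1],z,POT[2]) for z in np.linspace(0,zc,4)]
    x0=pourpose(yawT,tau,0,zc+.08)[:3,3]
    dy=(yawT-POT[2]+180)%360-180
    for s in np.linspace(0,1,9)[1:]:
        P.append(pz(*(np.array([POT[0],POT[1],zc])*(1-s)+np.array([x0[0],x0[1],zc])*s),POT[2]+dy*s))
    n1=len(P)
    for s in np.linspace(0,1,13)[1:]:
        P.append(pourpose(yawT,tau,tmax*s,(zc+.08)*(1-s)+mz*s))
    n2=len(P)
    yT=POT[2]+dy
    for s in np.linspace(0,1,9)[0:]:
        P.append(pz(*(np.array([x0[0],x0[1],zc])*(1-s)+np.array([WARM[0],WARM[1],zc])*s),yT+(WARM[2]-yT)*s))
    P+= [pz(WARM[0],WARM[1],z,WARM[2]) for z in np.linspace(zc,.074,4)]
    return g,P,n1,n2
E
cat > search.py <<'E'
from plan import *
res=[]
for flip in (1,-1):
  for p in (25,35,45,55):
    for al in list(range(40,145,15))+[180]+list(range(220,330,15)):
      gp=(al,p,.058,flip)
      # quick: grasp and hover
      g=G(*gp)
      if chain([pz(*POT[:2],0,POT[2])],g) is None or chain([pz(*WARM[:2],.074,WARM[2])],g) is None: continue
      for yaw in range(-180,180,20):
        for tau in range(0,360,20):
          gg,P,n1,n2=traj(gp,yaw,tau)
          M=P[n2-1]@g
          if not ik(M[:3,:3],M[:3,3]): continue
          if abs(M[2,1])>.35 : continue      # jaw axis near level
          if M[2,2]>.3: continue
          B=chain(P,g)
          if not B: continue
          for b in B[:2]:
            st=np.abs(np.diff(b,axis=0)).max()
            mg=np.minimum(b-LO,HI-b).min()
            res.append((st,mg,gp,yaw,tau,M[:3,2].round(2),abs(M[2,1]).round(2)))
res=[r for r in res if r[1]>3]
res.sort(key=lambda r:r[0]);print(len(res))
for r in res[:25]: print(r)
import pickle;pickle.dump(res,open('res.pkl','wb'))
E
time timeout 570 python3 search.py
```

```text
0
real	2m53.904s
user	2m51.462s
sys	0m0.163s
```

```bash
cat > s2.py <<'E'
from plan import *
from collections import Counter
C=Counter();ex=[]
for flip in (1,-1):
  for p in (15,25,35,45,55,65):
    for al in range(40,325,20):
      g=G(al,p,.058,flip)
      a=bool(ik(*(lambda M:(M[:3,:3],M[:3,3]))(pz(*POT[:2],0,POT[2])@g)));b=bool(ik(*(lambda M:(M[:3,:3],M[:3,3]))(pz(*WARM[:2],.074,WARM[2])@g)))
      C['grasp',a,b]+=1
      if not(a and b):continue
      n=0
      for yaw in range(-180,180,20):
        for tau in range(0,360,20):
          for mz in (.125,.2):
            M=pourpose(yaw,tau,122,mz)@g
            S=ik(M[:3,:3],M[:3,3])
            if S and abs(M[2,1])<.35: n+=1; ex.append((flip,p,al,yaw,tau,mz,S[0].round(0),M[:3,2].round(2)))
      print(flip,p,al,n)
print(C);
for e in ex[::max(1,len(ex)//30)]: print(e)
E
python3 s2.py
```

```text
1 15 40 146
1 15 60 146
1 15 80 146
1 15 100 146
1 15 180 146
1 15 200 146
1 15 220 146
1 15 240 146
1 15 260 146
1 15 280 146
1 15 300 146
1 15 320 146
1 25 40 152
1 25 60 152
1 25 80 152
1 25 100 152
1 25 160 152
1 25 180 152
1 25 200 152
1 25 220 152
1 25 240 152
1 25 260 152
1 25 280 152
1 25 300 152
1 25 320 152
1 35 40 150
1 35 60 150
1 35 80 150
1 35 100 150
1 35 120 150
1 35 140 150
1 35 220 150
1 35 240 150
1 35 260 150
1 35 280 150
1 35 300 150
1 35 320 150
1 45 40 161
1 45 60 161
1 45 80 161
1 45 100 161
1 45 120 161
1 45 140 161
1 45 240 161
1 45 260 161
1 45 280 161
1 45 300 161
1 45 320 161
1 55 40 160
1 55 60 160
1 55 80 160
1 55 100 160
1 55 120 160
1 55 140 160
1 55 160 160
1 55 240 160
1 55 260 160
1 55 280 160
1 55 300 160
1 55 320 160
1 65 40 163
1 65 60 163
1 65 80 163
1 65 100 163
1 65 120 163
1 65 160 163
1 65 240 163
1 65 260 163
1 65 280 163
1 65 300 163
1 65 320 163
-1 15 40 147
-1 15 60 147
-1 15 80 147
-1 15 100 147
-1 15 120 147
-1 15 140 147
-1 15 160 147
-1 15 180 147
-1 15 240 147
-1 15 300 147
-1 15 320 147
-1 25 40 150
-1 25 60 150
-1 25 80 150
-1 25
[... 3422 characters left out ...]
y([-44.,  69.,  51.,  40., 130., -72.]), array([-0.27,  0.95, -0.19]))
(-1, 45, 320, 120, 260, 0.2, array([-48.,  57.,  67.,  55., 112., -46.]), array([ 0.17,  0.96, -0.22]))
(-1, 55, 120, -20, 260, 0.2, array([-51.,  50.,  81.,  59.,  93., -64.]), array([ 0.43,  0.83, -0.35]))
(-1, 55, 280, -180, 120, 0.125, array([-28.,  93.,  48., 208., 143.,  91.]), array([-0.2 , -0.21,  0.96]))
(-1, 65, 60, 60, 280, 0.125, array([-48.,  55.,  72.,  44.,  96., -70.]), array([ 0.16,  0.85, -0.5 ]))
(-1, 65, 240, -120, 300, 0.125, array([-38.,  62.,  52.,  21., 120., -67.]), array([-0.42,  0.73, -0.54]))
(-1, 65, 320, 140, 120, 0.2, array([-29.,  88.,  47., 204., 147.,  87.]), array([-0.31, -0.07,  0.95]))
```

```bash
cat > s3.py <<'E'
from plan import *
def sol(M): return ik(M[:3,:3],M[:3,3])
out=[]
for flip in (1,-1):
  for p in (35,45,55,65):
    for al in range(40,155,10):
      g=G(al,p,.058,flip)
      A=sol(pz(*POT[:2],0,POT[2])@g);A2=sol(pz(*POT[:2],.2,POT[2])@g);W=sol(pz(*WARM[:2],.074,WARM[2])@g)
      if not(A and W and A2):continue
      for yaw in range(-180,180,15):
        for tau in range(100,290,15):
            M=pourpose(yaw,tau,125,.125)@g
            if abs(M[2,1])>.3 or M[2,2]>0.05: continue
            if M[1,2]>.7: continue
            S=sol(M)
            for s in S:
              for a in A2:
                for w in W:
                  c=max(np.abs(s-a).max(),np.abs(s-w).max());mg=np.minimum(s-LO,HI-s).min()
                  mg=min(mg,np.minimum(a-LO,HI-a).min(),np.minimum(w-LO,HI-w).min())
                  if mg>4: out.append((c,flip,p,al,yaw,tau,mg.round(1),M[:3,2].round(2),a.round(0),s.round(0),w.round(0)))
out.sort(key=lambda o:o[0]);print(len(out))
seen={}
for o in out:
    k=(o[2],o[3]);seen.setdefault(k,o)
for o in sorted(seen.values(),key=lambda o:o[0])[:30]:print(*o)
E
python3 s3.py
```

```text
1944
97.46510738463147 -1 65 50 -45 205 20.6 [ 0.63  0.63 -0.46] [ 21.  44.  80. -30. 114.  63.] [-51.  52.  86.  67.  74. -28.] [ 19.  69.  39. -28. 131.  60.]
98.00711739102792 -1 65 60 -30 220 26.3 [ 0.56  0.67 -0.49] [ 24.  43.  83. -36. 109.  59.] [-50.  52.  85.  62.  76. -36.] [ 22.  68.  43. -34. 125.  54.]
100.88887848198598 -1 65 40 -30 205 16.3 [ 0.67  0.57 -0.47] [ 17.  45.  78. -25. 118.  67.] [-51.  51.  90.  70.  69. -33.] [ 17.  70.  37. -21. 135.  68.]
102.6126793643725 -1 55 50 -45 205 30.4 [ 0.71  0.64 -0.3 ] [ 20.  40.  83. -27. 106.  62.] [-53.  55.  89.  76.  79. -36.] [ 19.  64.  45. -23. 121.  63.]
108.25260548052168 -1 45 50 -45 205 39.3 [ 0.77  0.63 -0.14] [ 18.  35.  86. -23.  99.  61.] [-54.  59.  90.  83.  85. -43.] [ 18.  59.  52. -18. 111.  65.]
110.75103961375234 -1 65 70 -30 220 32.9 [ 0.66  0.56 -0.5 ] [ 27.  42.  87. -41. 104.  56.] [-50.  49.  92.  70.  67. -47.] [ 24.  66.  48. -40. 119.  50.]
111.5894767486329 -1 65 80 -45 220 36.1 [ 0.61  0.62 -0.5 ] [ 30.  40.  91. -46.  98.  53.] [-50.  50.  88.  66.  71. -41.] [ 27.  64.  54. -44. 112.  47.]

[... 2886 characters left out ...]
.  86.  48.] [-53.  54.  95.  80.  75. -75.] [ 27.  57.  63. -43.  97.  44.]
126.65132265671214 -1 65 100 -60 220 25.2 [ 0.66  0.56 -0.5 ] [ 35.  37. 101. -57.  86.  52.] [-50.  49.  92.  70.  67. -47.] [ 31.  59.  66. -54.  96.  44.]
127.0556083069184 -1 55 100 -30 235 30.6 [ 0.7   0.64 -0.32] [ 32.  32. 102. -51.  79.  46.] [-53.  54.  92.  76.  77. -69.] [ 29.  55.  69. -47.  89.  42.]
127.24500151184623 -1 35 40 -30 205 44.9 [0.83 0.55 0.02] [ 14.  31.  88. -16.  93.  66.] [-54.  63.  93.  93.  90. -54.] [ 15.  54.  57. -10. 102.  73.]
127.91954616959933 -1 35 120 -45 235 29.8 [0.72 0.69 0.03] [ 25.  19. 110. -44.  55.  21.] [-54.  64.  89.  84.  95. -80.] [ 25.  44.  83. -41.  61.  25.]
```

```bash
cat > s4.py <<'E'
from plan import *
GP=(38,35,.060,-1);g=G(*GP)
def sol(M): return ik(M[:3,:3],M[:3,3])
L=sol(pz(*POT[:2],.22,POT[2])@g);print('lift',np.round(L,0));print('grasp',np.round(sol(pz(*POT[:2],0,POT[2])@g),0));print('hover',np.round(sol(pz(*WARM[:2],.074,WARM[2])@g),0),np.round(sol(pz(*WARM[:2],.22,WARM[2])@g),0))
up=[]
for yaw in range(-180,180,10):
    for s in sol(pz(TRAY[0],TRAY[1],.2,yaw)@g): up.append((yaw,s))
print('upright yaws',[(u[0],u[1].round(0).tolist(),int(np.abs(u[1]-L[0]).max())) for u in up if np.abs(u[1]-L[0]).max()<110])
out=[]
for yaw in range(-180,180,10):
  for tau in range(0,360,10):
    M=pourpose(yaw,tau,125,.15)@g
    if abs(M[2,1])>.25: continue
    for s in sol(M):
        if np.minimum(s-LO,HI-s).min()<6: continue
        u=min(up,key=lambda u:np.abs(u[1]-s).max()+np.abs(u[1]-L[0]).max())
        out.append((np.abs(u[1]-s).max()+np.abs(u[1]-L[0]).max(),yaw,tau,u[0],M[:3,2].round(2),s.round(0),u[1].round(0)))
out.sort(key=lambda o:o[0])
for o in out[:14]:print(*o)
print('wrist inside')
for o in [o for o in out if o[4][1]<.65 and o[4][0]>0][:14]:print(*o)
E
python3 s4.py
```

```text
lift [[ 13.  29.  86. -15.  96.  66.]]
grasp [[ 13.  48.  93. -16.  72.  73.]]
hover [[ 14.  54.  57.  -9. 102.  75.]] [[ 14.  47.  51. -10. 116.  72.]]
upright yaws [(-170, [-47.0, 34.0, 81.0, 37.0, 72.0, 161.0], 95), (-160, [-46.0, 36.0, 77.0, 34.0, 80.0, 155.0], 89), (-150, [-46.0, 38.0, 72.0, 32.0, 86.0, 150.0], 83), (-140, [-45.0, 40.0, 67.0, 29.0, 93.0, 144.0], 77), (-130, [-43.0, 42.0, 63.0, 26.0, 99.0, 137.0], 71), (-120, [-42.0, 44.0, 59.0, 23.0, 104.0, 131.0], 64), (-110, [-40.0, 46.0, 55.0, 19.0, 109.0, 123.0], 57), (-100, [-38.0, 48.0, 51.0, 15.0, 113.0, 116.0], 51), (-90, [-36.0, 49.0, 48.0, 10.0, 116.0, 107.0], 49), (-80, [-34.0, 50.0, 46.0, 5.0, 118.0, 99.0], 47), (-70, [-32.0, 51.0, 45.0, -0.0, 119.0, 90.0], 45), (-60, [-30.0, 51.0, 45.0, -5.0, 119.0, 80.0], 43), (-50, [-28.0, 51.0, 45.0, -11.0, 118.0, 71.0], 41), (-40, [-27.0, 50.0, 47.0, -15.0, 115.0, 63.0], 39), (-30, [-25.0, 49.0, 49.0, -20.0, 112.0, 55.0], 37), (-20, [-23.0, 48.0, 52.0, -23.0, 107.0, 47.0], 36), (-10, [-22.0, 46.0, 55.0, -27.0, 102.0, 40.0], 34), (0, [-20.0, 44.0, 59.0, -29.0, 96.0, 34.0], 33), (
[... 2893 characters left out ...]
48.  52. -23. 107.  47.]
174.0281570046643 -30 190 -30 [0.98 0.19 0.  ] [-52.  60. 107. 117.  84. -77.] [-25.  49.  49. -20. 112.  55.]
176.87736206039935 -50 180 -40 [0.99 0.12 0.01] [-51.  60. 108. 122.  85. -71.] [-27.  50.  47. -15. 115.  63.]
179.66744767759076 -180 210 -100 [0.26 0.24 0.94] [-37.  88.  66. 143. 144. 120.] [-38.  48.  51.  15. 113. 116.]
180.05944650909123 -180 230 -100 [0.32 0.19 0.93] [-37.  87.  72. 144. 145. 153.] [-38.  48.  51.  15. 113. 116.]
181.62310666397326 -180 220 -100 [0.28 0.2  0.94] [-37.  88.  68. 145. 145. 137.] [-38.  48.  51.  15. 113. 116.]
181.7756812190657 -20 190 -30 [1.   0.09 0.  ] [-50.  60. 110. 124.  85. -88.] [-25.  49.  49. -20. 112.  55.]
```

```bash
cat > s5.py <<'E'
from plan import *
GP=(38,35,.060,-1);g=G(*GP);gi=np.linalg.inv(g)
def sol(M): return ik(M[:3,:3],M[:3,3])
OB=dict(tin=(.437,-.194,.028,.105),sleeve=(.459,-.368,.02,.062),bottle=(.63,-.46,.03,.145))
def body(M):
    b=[]
    for x in(-.04,0,.04,.09):
        for y in (-.095,-.05,0,.05,.095):
            for z in (-.07,-.11,-.15,-.19):
                if x>.05 and (abs(y)>.05 or z>-.1): continue
                b.append(M[:3,:3]@[x,y,z]+M[:3,3])
    for th in np.linspace(0,6.28,9):
        for z in(-.22,-.26,-.31,-.36): b.append(M[:3,:3]@[.06*np.cos(th),.06*np.sin(th),z]+M[:3,3])
    for s in(-1,1):
        for z in(0,-.03): b.append(M[:3,:3]@[0,s*.055,z]+M[:3,3])
    return np.array(b)
def potpts(P): return np.array([P[:3,:3]@[r*np.cos(t),r*np.sin(t),z]+P[:3,3] for t in np.linspace(0,6.28,13) for z in(0,.04,.08) for r in (.03,)])
def rep(P,M,tag=''):
    S=sol(M);b=np.r_[body(M),potpts(P)]
    tilt=np.degrees(np.arccos(np.clip(P[2,2],-1,1)));m=P[:3,:3]@[0,0,.08]+P[:3,3]
    near=b[(b[:,1]>-.05)&(b[:,1]<.07)&(b[:,0]>.38)&(b[:,0]<.78)]
    nz=near[:,2].min() if len(near) else 9
    ob={k:(b[np.hypot(b[:,0]-v[0],b[:,1]-v[1])<v[2]+.03][:,2].min(initial=9)-v[3]).round(3) for k,v in OB.items()}
    print(tag,S[0].round(0) if S else None,'tilt',tilt.round(0),'mouth',m.round(3),'minz',b[:,2].min().round(3),'neckz',round(nz,3),{k:v for k,v in ob.items() if v<2})
if __name__=='__main__':
    import sys
    yawU,yawP,tau=map(float,sys.argv[1:4])
    U=pz(TRAY[0]-.03*np.cos(np.radians(tau)),TRAY[1]-.03*np.sin(np.radians(tau)),.24,yawU);E=pourpose(yawP,tau,125,.15)
    r0=Ro.from_matrix(U[:3,:3]);dv=(r0.inv()*Ro.from_matrix(E[:3,:3])).as_rotvec();print('rot',np.degrees(np.linalg.norm(dv)))
    for s in np.linspace(0,1,16):
        R=(r0*Ro.from_rotvec(dv*s)).as_matrix();m=np.array([*E[:2,3]+(E[:3,:3]@[0,0,.08])[:2],.32*(1-s**3)+.15*s**3])
        P=T(R,m-R@[0,0,.08]);rep(P,P@g,round(s,2))
E
python3 s5.py -30 -20 210; python3 s5.py 0 10 220
```

```text
rot 125.22687934374878
0.0 [-23.  50.  42. -20. 118.  54.] tilt 0.0 mouth [ 0.65 -0.25  0.32] minz 0.24 neckz 9 {}
0.07 [-25.  46.  46. -14. 112.  54.] tilt 8.0 mouth [ 0.65 -0.25  0.32] minz 0.236 neckz 9 {}
0.13 [-27.  43.  50.  -8. 105.  52.] tilt 17.0 mouth [ 0.65 -0.25  0.32] minz 0.234 neckz 9 {}
0.2 [-29.  40.  55.  -2.  98.  50.] tilt 25.0 mouth [ 0.65  -0.25   0.319] minz 0.234 neckz 9 {}
0.27 [-31.  37.  60.   5.  91.  46.] tilt 33.0 mouth [ 0.65  -0.25   0.317] minz 0.234 neckz 9 {}
0.33 [-34.  35.  64.  11.  85.  41.] tilt 42.0 mouth [ 0.65  -0.25   0.314] minz 0.234 neckz 9 {}
0.4 [-37.  33.  69.  19.  79.  35.] tilt 50.0 mouth [ 0.65  -0.25   0.309] minz 0.235 neckz 9 {}
0.47 [-39.  33.  74.  27.  74.  27.] tilt 58.0 mouth [ 0.65  -0.25   0.303] minz 0.235 neckz 9 {}
0.53 [-42.  32.  78.  36.  70.  18.] tilt 67.0 mouth [ 0.65  -0.25   0.294] minz 0.235 neckz 9 {'sleeve': np.float64(0.436)}
0.6 [-45.  33.  83.  46.  68.   8.] tilt 75.0 mouth [ 0.65  -0.25   0.283] minz 0.234 neckz 9 {'sleeve': np.float64(0.359)}
0.67 [-47.  35.  86.  56.  67.  -4.] tilt 83.0 mouth [ 0.65
[... 1927 characters left out ...]
outh [ 0.647 -0.245  0.27 ] minz 0.231 neckz 9 {'sleeve': np.float64(0.32)}
0.73 [-49.  37.  93.  67.  65. -39.] tilt 92.0 mouth [ 0.647 -0.245  0.253] minz 0.223 neckz 9 {'sleeve': np.float64(0.251)}
0.8 [-51.  41.  95.  75.  69. -49.] tilt 100.0 mouth [ 0.647 -0.245  0.233] minz 0.203 neckz 9 {'sleeve': np.float64(0.205)}
0.87 [-53.  47.  96.  82.  75. -58.] tilt 108.0 mouth [ 0.647 -0.245  0.209] minz 0.181 neckz 9 {'sleeve': np.float64(0.153)}
0.93 [-54.  53.  96.  87.  82. -65.] tilt 117.0 mouth [ 0.647 -0.245  0.182] minz 0.148 neckz 9 {'sleeve': np.float64(0.098)}
1.0 [-54.  61.  94.  91.  90. -71.] tilt 125.0 mouth [ 0.647 -0.245  0.15 ] minz 0.1 neckz 9 {'sleeve': np.float64(0.039)}
```

```bash
python3 - <<'E'
from fit import *
for n in ('w1','w3'):
    c=ld(n);im=cv2.imread(f'pics/{n}.png')
    for nm,mf,p0,z in [('pot',potmask,(.425,.137,0.03),.08),('collar',collmask,(.607,.22,-.12),.064)]:
        p,f=fit(c,im,mf,p0,z=z,pad=.052);print(n,nm,np.round(p[:2],4),np.degrees(p[2]).round(1),round(f,3))
# overlay check w3
    v=cv2.resize(im,None,fx=1.5,fy=1.5)
o=cv2.imread('pics/w3.png');c=ld('w3')
p,f=fit(c,o,collmask,(.607,.22,-.12),z=.064)
for P in [circ(p[0],p[1],.036,.064),circ(p[0],p[1],.044,.064)]:
    cv2.polylines(o,[np.round(proj(c,P)*16).astype(int)],True,(0,0,255),1,cv2.LINE_AA,4)
q,f=fit(c,o,potmask,(.425,.137,.03))
for P in [circ(q[0],q[1],.03,.08),circ(q[0],q[1],.03,0)]:
    cv2.polylines(o,[np.round(proj(c,P)*16).astype(int)],True,(0,255,255),1,cv2.LINE_AA,4)
crop(o,230,10,480,220,3,'pics/ov3.png')
E
```

```text
w1 pot [0.4254 0.1383] 2.2 -0.878
w1 collar [0.6079 0.2203] -7.1 -0.673
w3 pot [0.4235 0.138 ] 1.4 -0.811
w3 collar [0.6056 0.2195] -7.0 -0.736
```

View pics/ov3.png

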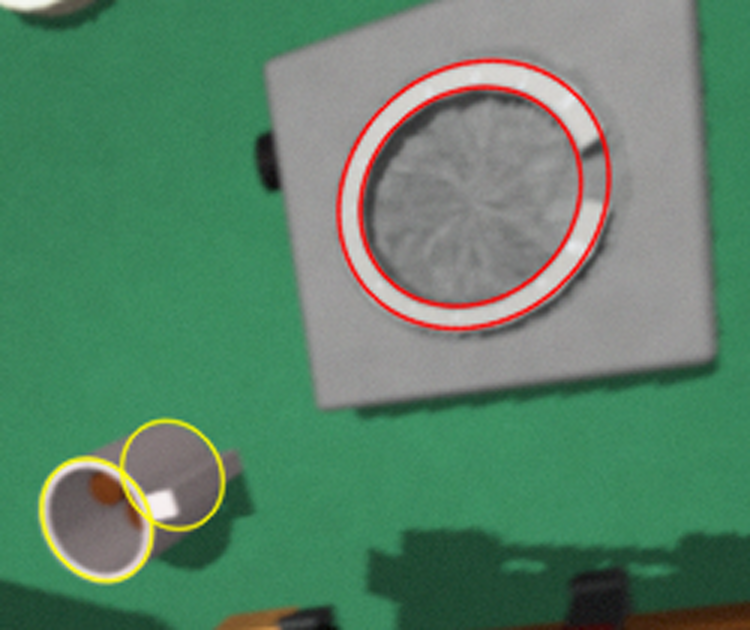

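```bash
cat > mv.py <<'E'
from plan import *
import plan
plan.POT=POT=(.4245,.1370,1.5);plan.WARM=WARM=(.6067,.2203,-7.2)
GP=(38,35,.060,-1);g=G(*GP);gi=np.linalg.inv(g)
def load(): return np.array(json.load(open('cmd.json')))
def save(M): json.dump(M.tolist(),open('cmd.json','w'))
def apply(C,lin,rot): return C@T(Ro.from_rotvec(rot,degrees=True).as_matrix(),np.array(lin)/1000)
def rows(C,Ms,dl=0,dr=1):
    """print rounded rows; returns final commanded pose"""
    L=[];A=[]
    for M in Ms:
        D=np.linalg.inv(C)@M;L.append([round(float(v),dl) for v in D[:3,3]*1000]);A.append([round(float(v),dr) for v in Ro.from_matrix(D[:3,:3]).as_rotvec(degrees=True)])
    E=apply(C,L[-1],A[-1]);print(len(L),json.dumps(L));print(json.dumps(A))
    prev=C
    for l,a,M in zip(L,A,Ms):
        N=apply(C,l,a);S=ik(N[:3,:3],N[:3,3]);d=np.linalg.inv(prev)@N
        print(np.round(np.linalg.norm(d[:3,3])*1000),np.degrees(np.linalg.norm(Ro.from_matrix(d[:3,:3]).as_rotvec())).round(1),[s.round(0).tolist() for s in S][:2]);prev=N
    return E
def path(A,B,n):
    r0=Ro.from_matrix(A[:3,:3]);dv=(r0.inv()*Ro.from_matrix(B[:3,:3])).as_rotvec()
    return [T((r0*Ro.from_rotvec(dv*i/n)).as_matrix(),A[:3,3]+(B[:3,3]-A[:3,3])*i/n) for i in range(1,n+1)]
E
python3 - <<'E'
from mv import *
C=T(np.array([[0,1,0],[1,0,0],[0,0,-1.]]),[.625,0,.223])
for l,a in [([140,-105,-77],[0,0,0]),([10,80,0],[0,20,0]),([0,-40,0],[30,-20,25])]: C=apply(C,l,a)
print(C.round(3))
gr=pz(POT[0],POT[1],0,POT[2])@g
pre=gr@T(np.eye(3),[0,0,-.12]);print(pre.round(3))
E=rows(C,path(C,pre,7));save(E)
E
```

```text
[[ 0.308  0.779 -0.546  0.56 ]
 [ 0.945 -0.316  0.083  0.15 ]
 [-0.108 -0.542 -0.833  0.3  ]
 [ 0.     0.     0.     1.   ]]
[[ 0.632  0.636 -0.443  0.469]
 [ 0.521 -0.772 -0.365  0.174]
 [-0.574  0.    -0.819  0.143]
 [ 0.     0.     0.     1.   ]]
7 [[2.0, 1.0, 26.0], [3.0, 2.0, 52.0], [5.0, 3.0, 78.0], [7.0, 4.0, 104.0], [8.0, 5.0, 130.0], [10.0, 6.0, 157.0], [12.0, 7.0, 183.0]]
[[-2.9, -2.6, 5.4], [-5.7, -5.2, 10.7], [-8.6, -7.8, 16.1], [-11.5, -10.4, 21.4], [-14.3, -13.0, 26.8], [-17.2, -15.6, 32.2], [-20.0, -18.2, 37.5]]
26.0 6.7 [[3.0, 38.0, 66.0, 3.0, 108.0, 27.0]]
26.0 6.5 [[5.0, 37.0, 69.0, 0.0, 103.0, 33.0]]
26.0 6.7 [[7.0, 38.0, 73.0, -3.0, 99.0, 40.0]]
26.0 6.6 [[9.0, 38.0, 75.0, -6.0, 96.0, 47.0]]
26.0 6.6 [[11.0, 39.0, 78.0, -8.0, 93.0, 55.0]]
27.0 6.7 [[14.0, 41.0, 80.0, -11.0, 90.0, 63.0]]
26.0 6.5 [[16.0, 43.0, 81.0, -13.0, 89.0, 70.0]]
```

Call:
{"method": "play_rows", "body": {
  "fingers": [0,0,0,0,0,0,0,0,0],
  "linear": [
    [2,1,26],
    [3,2,52],
    [5,3,78],
    [7,4,104],
    [8,5,130],
    [10,6,157],
    [12,7,183],
    [12,7,183],
    [12,7,183]
  ],
  "rot": [
    [-2.9,-2.6,5.4],
    [-5.7,-5.2,10.7],
    [-8.6,-7.8,16.1],
    [-11.5,-10.4,21.4],
    [-14.3,-13,26.8],
    [-17.2,-15.6,32.2],
    [-20,-18.2,37.5],
    [-20,-18.2,37.5],
    [-20,-18.2,37.5]
  ]
}}

```text
time_s: 3.0
position: [0.469, 0.1748, 0.1427]
tcp_rot: [[0.63, 0.639, -0.442], [0.525, -0.769, -0.365], [-0.573, -0.002, -0.82]]
force: [0.2, -0.4, 0.8]
opening: 1.0
```

```bash
python3 - <<'E'
from fit import *
from mv import load
s=log();C=load();print((C[:3,3]-s['position']).round(4));R=np.array(s['tcp_rot']);print((C[:3,:3].T@R).round(3)[0])
c,im=snap('side','s1');c2,i2=snap('scene','c1b');crop(im,110,110,310,260,4,'pics/s1c.png')
c3,i3=snap('wrist','w4')
E
```

```text
3.0 [ 15.8   42.64  81.39 -13.35  88.63  70.29] [0.469  0.1748 0.1427] [ 0.2 -0.4  0.8] 1.0
[ 0.0001 -0.0005 -0.0003]
[1.    0.004 0.001]
```

View pics/s1c.png

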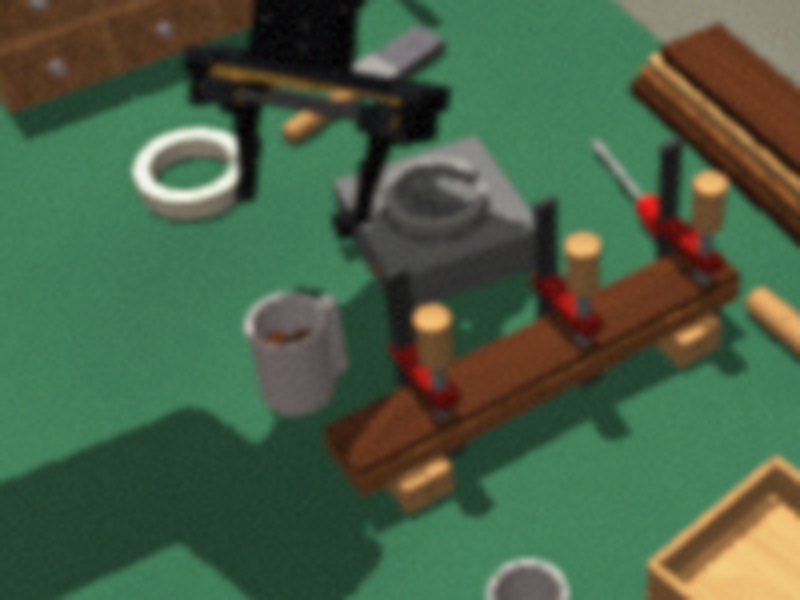

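View pics/w4.png

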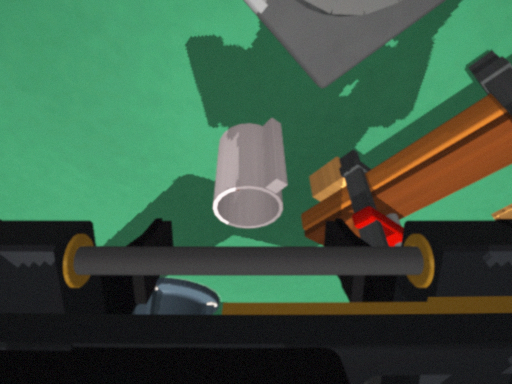

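Call:
{"method": "play_rows", "body": {
  "fingers": [0,0,0,0,0,0,0],
  "linear": [
    [0,0,25],
    [0,0,50],
    [0,0,75],
    [0,0,100],
    [0,0,120],
    [0,0,120],
    [0,0,120]
  ],
  "rot": [
    [0,0,0],
    [0,0,0],
    [0,0,0],
    [0,0,0],
    [0,0,0],
    [0,0,0],
    [0,0,0]
  ]
}}

```text
time_s: 3.85
position: [0.4176, 0.1303, 0.0444]
tcp_rot: [[0.634, 0.635, -0.442], [0.521, -0.772, -0.363], [-0.572, -0.0, -0.82]]
force: [0.1, -0.2, -0.4]
opening: 1.0
```

```bash
python3 - <<'E'
from fit import *
from mv import load,save,apply
C=apply(load(),[0,0,120],[0,0,0]);save(C)
s=log();print((C[:3,3]-s['position']).round(4))
c,im=snap('side','s2');crop(im,130,130,270,235,5,'pics/s2c.png')
snap('wrist','w5');c,im=snap('scene','c2b');crop(im,270,90,390,180,6,'pics/c2c.png')
E
```

```text
3.85 [ 12.98  47.57  93.32 -15.56  71.72  72.78] [0.4176 0.1303 0.0444] [ 0.1 -0.2 -0.4] 1.0
[-0.0016  0.0002 -0.0003]
```

View pics/s2c.png

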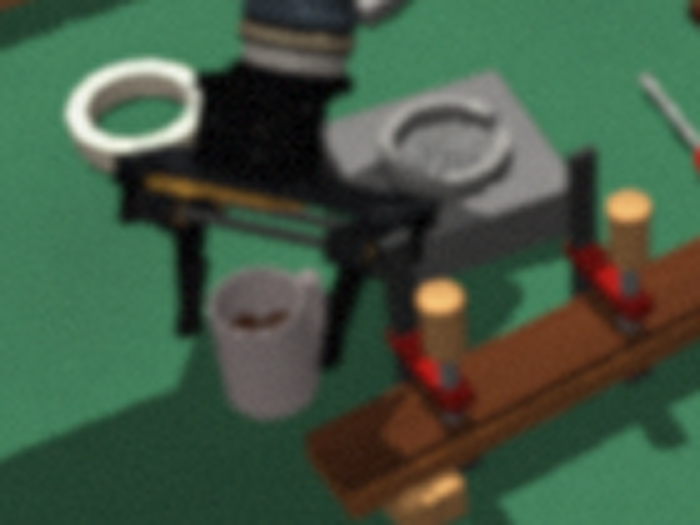

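View pics/w5.png

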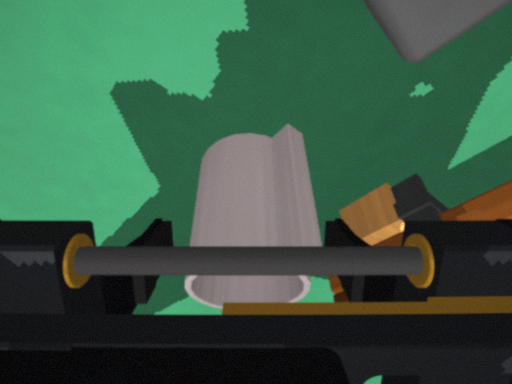

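The pot sits between the jaws, centred at about column 248 in the wrist view. The rib is inside the right finger and clear of it, so I'll close.

Call:
{"method": "play_rows", "body": {
  "fingers": [120,255,255,255,255,255,255,255,255,255],
  "linear": [
    [0,0,0],
    [0,0,0],
    [0,0,0],
    [0,0,0],
    [0,0,0],
    [0,0,0],
    [0,0,0],
    [0,0,0],
    [0,0,0],
    [0,0,0]
  ],
  "rot": [
    [0,0,0],
    [0,0,0],
    [0,0,0],
    [0,0,0],
    [0,0,0],
    [0,0,0],
    [0,0,0],
    [0,0,0],
    [0,0,0],
    [0,0,0]
  ]
}}

```text
time_s: 5.0
position: [0.4161, 0.1306, 0.0437]
tcp_rot: [[0.632, 0.636, -0.443], [0.522, -0.771, -0.364], [-0.573, -0.001, -0.819]]
force: [0.7, 0.2, 1.4]
opening: 0.69
```

```bash
python3 - <<'E'
from fit import *
from mv import *
s=log();print('gap mm',s['opening']*87)
snap('wrist','w6')
c,im=snap('side','s3');crop(im,130,130,270,235,5,'pics/s3c.png')
for n in('side','scene'):
    c,im=snap(n,n+'3');p,f=fit(c,im,potmask,(.4245,.137,.03));print(n,np.round(p[:2],4),np.degrees(p[2]).round(1),round(f,3))
C=load();E=rows(C,[T(C[:3,:3],C[:3,3]+[0,0,h]) for h in (.01,.03,.06,.1,.14,.18,.22)])
json.dump(E.tolist(),open('next.json','w'))
E
```

```text
5.0 [ 13.07  47.64  93.44 -15.58  71.66  72.82] [0.4161 0.1306 0.0437] [0.7 0.2 1.4] 0.69
gap mm 60.0318011717652
side [0.4204 0.1304] 12.8 -0.487
scene [0.4299 0.1242] 49.1 -0.394
7 [[-6.0, -0.0, -8.0], [-17.0, -0.0, -25.0], [-34.0, -0.0, -49.0], [-57.0, -0.0, -82.0], [-80.0, -0.0, -115.0], [-103.0, -0.0, -147.0], [-126.0, -0.0, -180.0]]
[[-0.0, 0.0, 0.0], [-0.0, 0.0, 0.0], [-0.0, 0.0, 0.0], [-0.0, 0.0, 0.0], [-0.0, 0.0, 0.0], [-0.0, 0.0, 0.0], [-0.0, 0.0, 0.0]]
10.0 0.0 [[13.0, 47.0, 93.0, -15.0, 73.0, 73.0]]
20.0 0.0 [[13.0, 45.0, 93.0, -15.0, 75.0, 72.0]]
29.0 0.0 [[13.0, 42.0, 93.0, -15.0, 78.0, 71.0]]
40.0 0.0 [[13.0, 39.0, 92.0, -15.0, 82.0, 70.0]]
40.0 0.0 [[13.0, 35.0, 90.0, -15.0, 87.0, 69.0]]
39.0 0.0 [[13.0, 32.0, 89.0, -15.0, 91.0, 67.0]]
40.0 0.0 [[13.0, 29.0, 86.0, -15.0, 96.0, 66.0]]
```

View pics/s3c.png

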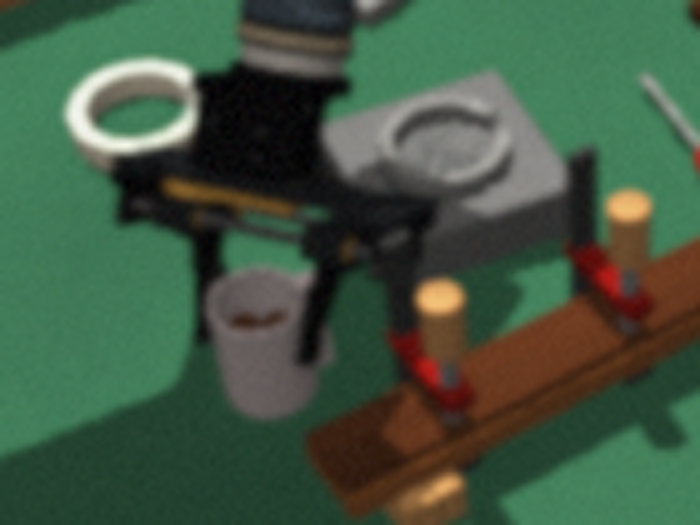

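View pics/w6.png

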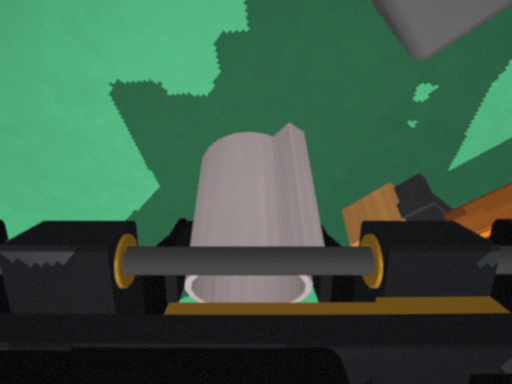

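Call:
{"method": "play_rows", "body": {
  "fingers": [255,255,255,255,255,255,255,255,255],
  "linear": [
    [-6,0,-8],
    [-17,0,-25],
    [-34,0,-49],
    [-57,0,-82],
    [-80,0,-115],
    [-103,0,-147],
    [-126,0,-180],
    [-126,0,-180],
    [-126,0,-180]
  ],
  "rot": [
    [0,0,0],
    [0,0,0],
    [0,0,0],
    [0,0,0],
    [0,0,0],
    [0,0,0],
    [0,0,0],
    [0,0,0],
    [0,0,0]
  ]
}}

```text
time_s: 6.1
position: [0.4158, 0.1308, 0.2635]
tcp_rot: [[0.633, 0.636, -0.442], [0.522, -0.772, -0.363], [-0.572, -0.001, -0.82]]
force: [-0.3, 0.3, -4.1]
opening: 0.693
```

```bash
python3 - <<'E'
from fit import *
from mv import *
C=np.array(json.load(open('next.json')));save(C)
s=log();print((C[:3,3]-s['position']).round(4))
for n in('side','scene'):
    c,im=snap(n,n+'4')
    if n=='side': crop(im,100,60,300,210,4,'pics/s4c.png')
    else: crop(im,250,60,400,180,5,'pics/c4c.png')
# fit kin sanity + translation to tray
tau=POT[2]+38+180
U=pourpose(POT[2],tau,0,.30)
D=U[:3,3]-[POT[0],POT[1],.22];print('U',U[:3,3])
Ms=path(C,T(C[:3,:3],C[:3,3]+D),12)
E=rows(C,Ms);json.dump(E.tolist(),open('next.json','w'))
E
```

```text
6.1 [ 13.06  29.31  86.43 -14.79  96.04  66.17] [0.4158 0.1308 0.2635] [-0.3  0.3 -4.1] 0.693
[ 0.0003 -0.0004  0.0004]
U [ 0.64764874 -0.24541765  0.22      ]
12 [[-5.0, 36.0, 3.0], [-10.0, 73.0, 7.0], [-15.0, 109.0, 10.0], [-20.0, 146.0, 13.0], [-24.0, 182.0, 17.0], [-29.0, 219.0, 20.0], [-34.0, 255.0, 24.0], [-39.0, 291.0, 27.0], [-44.0, 328.0, 30.0], [-49.0, 364.0, 34.0], [-54.0, 401.0, 37.0], [-59.0, 437.0, 40.0]]
[[-0.0, -0.0, 0.0], [-0.0, -0.0, 0.0], [-0.0, -0.0, 0.0], [-0.0, -0.0, 0.0], [-0.0, -0.0, 0.0], [-0.0, -0.0, 0.0], [-0.0, -0.0, 0.0], [-0.0, -0.0, 0.0], [-0.0, -0.0, 0.0], [-0.0, -0.0, 0.0], [-0.0, -0.0, 0.0], [-0.0, -0.0, 0.0]]
36.0 0.0 [[10.0, 30.0, 86.0, -17.0, 96.0, 63.0]]
38.0 0.0 [[6.0, 30.0, 84.0, -18.0, 95.0, 60.0]]
36.0 0.0 [[3.0, 31.0, 83.0, -20.0, 95.0, 57.0]]
37.0 0.0 [[0.0, 32.0, 81.0, -21.0, 95.0, 54.0]]
36.0 0.0 [[-3.0, 33.0, 79.0, -23.0, 95.0, 51.0]]
37.0 0.0 [[-5.0, 34.0, 77.0, -24.0, 95.0, 49.0]]
37.0 0.0 [[-8.0, 36.0, 74.0, -25.0, 95.0, 46.0]]
36.0 0.0 [[-10.0, 37.0, 71.0, -26.0, 96.0, 43.0]]
37.0 0.0 [[-12.0, 39.0, 67.0, -27.0, 96.0, 40.0]]
37.0 0.0 [[-15.0, 40.0, 64.0, -28.0, 97.0, 38.0]]
37.0 0.0 [[-17.0, 42.0, 60.0, -29.0, 98.0, 35.0]]
36.0 0.0 [[-18.0, 45.0, 55.0, -29.0, 99.0, 32.0]]
```

View pics/s4c.png

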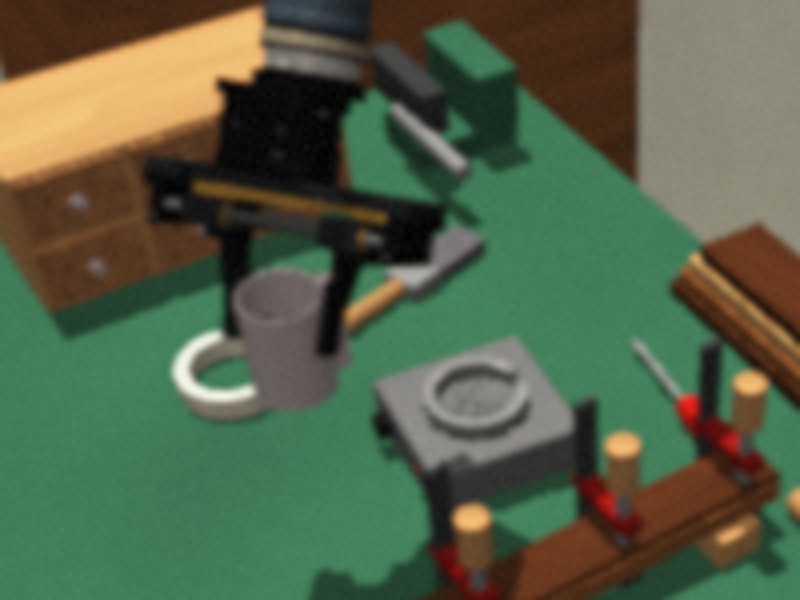

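View pics/c4c.png

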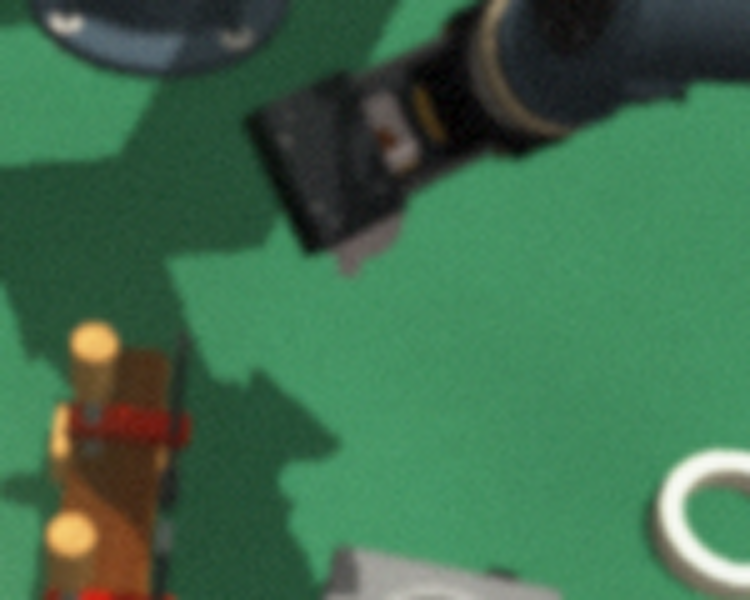

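Call:
{"method": "play_rows", "body": {
  "fingers": [255,255,255,255,255,255,255,255,255,255,255,255,255,255],
  "linear": [
    [-3,20,2],
    [-8,56,5],
    [-13,95,9],
    [-18,135,12],
    [-23,175,16],
    [-29,215,20],
    [-34,255,24],
    [-39,295,27],
    [-45,335,31],
    [-50,374,35],
    [-55,410,38],
    [-59,437,40],
    [-59,437,40],
    [-59,437,40]
  ],
  "rot": [
    [0,0,0],
    [0,0,0],
    [0,0,0],
    [0,0,0],
    [0,0,0],
    [0,0,0],
    [0,0,0],
    [0,0,0],
    [0,0,0],
    [0,0,0],
    [0,0,0],
    [0,0,0],
    [0,0,0],
    [0,0,0]
  ]
}}

```text
time_s: 7.6
position: [0.6378, -0.2518, 0.2603]
tcp_rot: [[0.629, 0.635, -0.449], [0.523, -0.773, -0.36], [-0.575, -0.008, -0.818]]
force: [-0.9, -0.1, -3.6]
opening: 0.687
```

```bash
cat > s6.py <<'E'
from fit import *
from mv import *
from s5 import rep
C=np.array(json.load(open('next.json')));save(C)
s=log();print((C[:3,3]-s['position']).round(4))
tau=POT[2]+38+180
Ms=[];ts=list(np.arange(8,96,8))+[100,104,108,112,115,118,121,124]
for t in ts:
    s_=t/124;E=pourpose(POT[2],tau,t,.30*(1-s_**3)+.145*s_**3)
    if t>=115:E=pourpose(POT[2],tau,t,.145+(.30-.145)*(1-(115/124)**3)*(124-t)/9*0+.03*(124-t)/9)
    M=E@g;Ms.append(M);rep(E,M,t)
F=rows(C,Ms);json.dump(F.tolist(),open('next.json','w'))
E
python3 s6.py
```

```text
7.6 [-18.47  44.8   55.35 -29.37  99.35  32.2 ] [ 0.6378 -0.2518  0.2603] [-0.9 -0.1 -3.6] 0.687
[ 0.0015 -0.0002  0.0042]
8 [-20.  42.  58. -23.  94.  31.] tilt 8.0 mouth [ 0.648 -0.245  0.3  ] minz 0.217 neckz 9 {}
16 [-23.  39.  61. -17.  89.  29.] tilt 16.0 mouth [ 0.648 -0.245  0.3  ] minz 0.215 neckz 9 {}
24 [-25.  37.  64. -10.  84.  27.] tilt 24.0 mouth [ 0.648 -0.245  0.299] minz 0.214 neckz 9 {}
32 [-28.  35.  67.  -3.  80.  23.] tilt 32.0 mouth [ 0.648 -0.245  0.297] minz 0.214 neckz 9 {}
40 [-31.  33.  70.   5.  75.  18.] tilt 40.0 mouth [ 0.648 -0.245  0.295] minz 0.214 neckz 9 {}
48 [-34.  32.  73.  13.  71.  13.] tilt 48.0 mouth [ 0.648 -0.245  0.291] minz 0.215 neckz 9 {}
56 [-37.  32.  77.  22.  68.   6.] tilt 56.0 mouth [ 0.648 -0.245  0.286] minz 0.216 neckz 9 {}
64 [-40.  32.  80.  32.  66.  -2.] tilt 64.0 mouth [ 0.648 -0.245  0.279] minz 0.217 neckz 9 {'sleeve': np.float64(0.477)}
72 [-43.  33.  83.  41.  65. -11.] tilt 72.0 mouth [ 0.648 -0.245  0.27 ] minz 0.217 neckz 9 {'sleeve': np.float64(0.398)}
80 [-46.  35.  86.  51.  66. -20.] tilt 80.0 mouth [ 0.648 -0
[... 2387 characters left out ...]
.0, 75.0, 18.0]]
5.0 8.0 [[-34.0, 32.0, 73.0, 13.0, 71.0, 13.0]]
4.0 8.0 [[-37.0, 32.0, 77.0, 22.0, 68.0, 6.0]]
5.0 8.0 [[-40.0, 32.0, 80.0, 31.0, 66.0, -2.0]]
7.0 8.0 [[-43.0, 33.0, 83.0, 41.0, 65.0, -11.0]]
7.0 8.0 [[-46.0, 35.0, 86.0, 51.0, 66.0, -20.0]]
9.0 8.0 [[-48.0, 38.0, 89.0, 60.0, 67.0, -30.0]]
18.0 12.0 [[-51.0, 43.0, 92.0, 71.0, 73.0, -43.0]]
7.0 4.0 [[-52.0, 46.0, 92.0, 75.0, 75.0, -46.0]]
9.0 4.0 [[-53.0, 48.0, 93.0, 78.0, 78.0, -50.0]]
9.0 4.0 [[-53.0, 51.0, 93.0, 80.0, 81.0, -54.0]]
9.0 3.0 [[-54.0, 54.0, 93.0, 82.0, 83.0, -56.0]]
9.0 3.0 [[-54.0, 56.0, 92.0, 84.0, 86.0, -58.0]]
7.0 3.0 [[-54.0, 58.0, 92.0, 85.0, 88.0, -60.0]]
8.0 3.0 [[-54.0, 61.0, 91.0, 86.0, 91.0, -62.0]]
```

```bash
python3 - <<'E'
from h import *
c,im=snap('scene','c5');crop(im,90,110,290,260,4,'pics/c5c.png')
c,im=snap('side','s5');crop(im,200,180,400,330,4,'pics/s5c.png')
E
```

```text
(no output)
```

View pics/c5c.png

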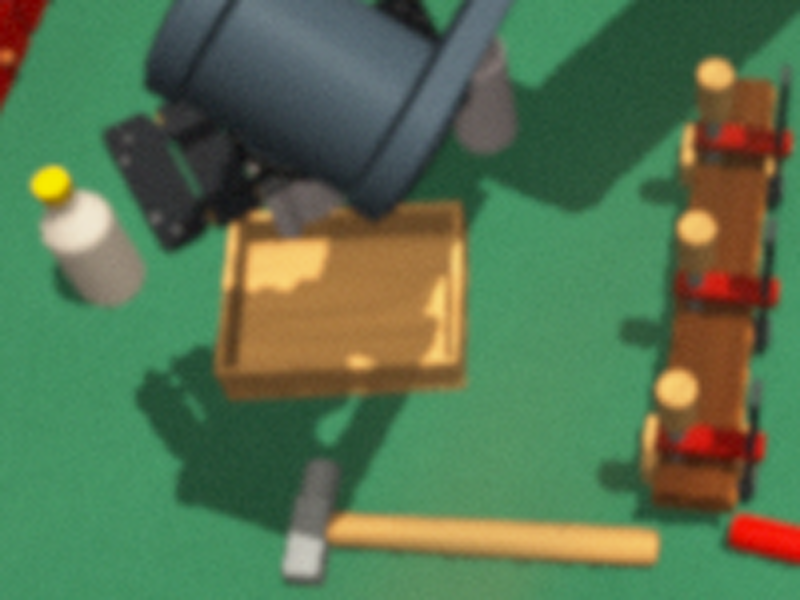

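View pics/s5c.png

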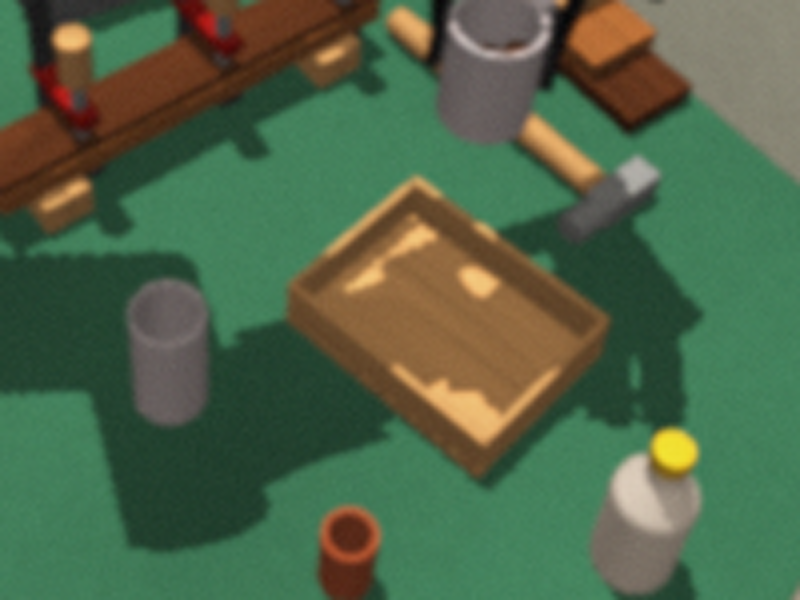

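```bash
python3 - <<'E'
from h import *
A=get_calibration('scene');B=get_calibration('side')
f=lambda c,x,y,x0,y0,z:print(np.round(atz(c,[[x0+x/4,y0+y/4]],z)[0],4))
f(A,52,178,90,110,.14);f(B,674,444,200,180,.14)
print('tray');[f(A,*p,90,110,.045) for p in [(231,218),(463,206),(467,375),(218,380)]]
print('handle tops');[f(A,*p,90,110,.17) for p in [(716,72),(698,228),(677,388)]]
E
cat > s7.py <<'E'
from mv import *
import plan
import s5
s5.OB['bottle']=(.608,-.461,.029,.142)
import sys
yaw=float(sys.argv[1]);mz=float(sys.argv[2]);bk=float(sys.argv[3])
for t in (0,40,80,100,112,118,124):
    E=pourpose(yaw,yaw+218,t,mz if t>100 else .3,bk);s5.rep(E,E@g,t)
E
for y in 1.5 -10 -20; do python3 s7.py $y .145 .03; done
```

```text
[ 0.6174 -0.4608  0.14  ]
[ 0.6199 -0.462   0.14  ]
tray
[ 0.5793 -0.3626  0.045 ]
[ 0.5463 -0.1848  0.045 ]
[ 0.6888 -0.1531  0.045 ]
[ 0.7163 -0.3336  0.045 ]
handle tops
[0.4901 0.003  0.17  ]
[0.6209 0.0061 0.17  ]
[0.7393 0.0073 0.17  ]
0 [-18.  45.  55. -30.  99.  32.] tilt 0.0 mouth [ 0.648 -0.245  0.3  ] minz 0.22 neckz 9 {}
40 [-31.  33.  70.   5.  76.  18.] tilt 40.0 mouth [ 0.648 -0.245  0.3  ] minz 0.22 neckz 9 {}
80 [-46.  32.  84.  49.  69. -16.] tilt 80.0 mouth [ 0.648 -0.245  0.3  ] minz 0.257 neckz 9 {'sleeve': np.float64(0.363)}
100 [-51.  37.  89.  69.  76. -34.] tilt 100.0 mouth [ 0.648 -0.245  0.3  ] minz 0.271 neckz 9 {'sleeve': np.float64(0.272), 'bottle': np.float64(0.197)}
112 [-53.  55.  92.  81.  80. -57.] tilt 112.0 mouth [ 0.648 -0.245  0.145] minz 0.117 neckz 9 {'sleeve': np.float64(0.077), 'bottle': np.float64(0.01)}
118 [-54.  58.  92.  84.  86. -60.] tilt 118.0 mouth [ 0.648 -0.245  0.145] minz 0.119 neckz 9 {'sleeve': np.float64(0.057), 'bottle': np.float64(-0.006)}
124 [-54.  61.  91.  86.  91. -62.] tilt 124.0 mouth [ 0.648 -0.245  0.145] minz 0.1 
[... 1193 characters left out ...]
 50.  -5.] tilt 80.0 mouth [ 0.653 -0.255  0.3  ] minz 0.257 neckz 9 {'sleeve': np.float64(0.375)}
100 [-50.  32. 100.  84.  57. -36.] tilt 100.0 mouth [ 0.653 -0.255  0.3  ] minz 0.271 neckz 9 {'tin': np.float64(0.234), 'sleeve': np.float64(0.288)}
112 [-52.  54. 104. 104.  70. -68.] tilt 112.0 mouth [ 0.653 -0.255  0.145] minz 0.117 neckz 9 {'tin': np.float64(0.047), 'sleeve': np.float64(0.086)}
118 [-52.  57. 104. 106.  77. -72.] tilt 118.0 mouth [ 0.653 -0.255  0.145] minz 0.119 neckz 9 {'tin': np.float64(0.031), 'sleeve': np.float64(0.062)}
124 [-53.  60. 104. 108.  84. -74.] tilt 124.0 mouth [ 0.653 -0.255  0.145] minz 0.1 neckz 9 {'tin': np.float64(0.014), 'sleeve': np.float64(0.038)}
```

```bash
python3 s7.py -7.2 .15 .03; cat > s8.py <<'E'
from mv import *
C=load();yaw=-7.2
Ms=path(C,pourpose(yaw,yaw+218,0,.30)@g,2)
A=Ms[-1]
ts=list(range(8,89,8))+[95,100,105,110]
for t in ts:
    Ms.append(pourpose(yaw,yaw+218,t,.30 if t<=88 else .30-.09*(t-88)/22)@g)
F=rows(C,Ms);json.dump(F.tolist(),open('next.json','w'))
E
python3 s8.py
```

```text
0 [-20.  47.  51. -27. 105.  38.] tilt 0.0 mouth [ 0.65  -0.249  0.3  ] minz 0.22 neckz 9 {}
40 [-31.  33.  69.   5.  75.  27.] tilt 40.0 mouth [ 0.65  -0.249  0.3  ] minz 0.22 neckz 9 {}
80 [-45.  30.  87.  51.  61. -12.] tilt 80.0 mouth [ 0.65  -0.249  0.3  ] minz 0.257 neckz 9 {'sleeve': np.float64(0.363)}
100 [-51.  35.  94.  74.  69. -34.] tilt 100.0 mouth [ 0.65  -0.249  0.3  ] minz 0.271 neckz 9 {'sleeve': np.float64(0.272)}
112 [-53.  54.  98.  89.  76. -61.] tilt 112.0 mouth [ 0.65  -0.249  0.15 ] minz 0.122 neckz 9 {'sleeve': np.float64(0.082)}
118 [-54.  57.  97.  92.  81. -64.] tilt 118.0 mouth [ 0.65  -0.249  0.15 ] minz 0.124 neckz 9 {'sleeve': np.float64(0.062)}
124 [-54.  60.  97.  94.  87. -67.] tilt 124.0 mouth [ 0.65  -0.249  0.15 ] minz 0.105 neckz 9 {'sleeve': np.float64(0.043)}
17 [[-0.0, 2.0, 0.0], [-0.0, 3.0, 0.0], [4.0, 4.0, -2.0], [9.0, 5.0, -4.0], [13.0, 5.0, -7.0], [17.0, 6.0, -11.0], [20.0, 7.0, -15.0], [22.0, 8.0, -20.0], [24.0, 8.0, -25.0], [25.0, 9.0, -30.0], [25.0, 9.0, -35.0], [25.0, 10.0, -40.0], [24.0, 10.0, -45.0], [38.0, 10.0, -26.0], [49.0, 10.0
[... 491 characters left out ...]
-21.0, 99.0, 37.0]]
5.0 8.0 [[-24.0, 41.0, 58.0, -15.0, 93.0, 36.0]]
5.0 8.0 [[-26.0, 38.0, 62.0, -9.0, 87.0, 34.0]]
6.0 7.9 [[-28.0, 35.0, 65.0, -3.0, 81.0, 31.0]]
5.0 8.0 [[-31.0, 33.0, 69.0, 5.0, 75.0, 27.0]]
5.0 8.0 [[-34.0, 32.0, 73.0, 12.0, 70.0, 22.0]]
5.0 8.0 [[-37.0, 30.0, 77.0, 21.0, 66.0, 15.0]]
5.0 8.0 [[-40.0, 30.0, 81.0, 31.0, 63.0, 7.0]]
5.0 8.0 [[-43.0, 30.0, 84.0, 41.0, 61.0, -2.0]]
5.0 7.9 [[-45.0, 30.0, 87.0, 51.0, 61.0, -12.0]]
5.0 8.0 [[-48.0, 32.0, 90.0, 61.0, 63.0, -21.0]]
24.0 7.0 [[-50.0, 35.0, 94.0, 71.0, 65.0, -32.0]]
18.0 5.0 [[-51.0, 39.0, 96.0, 77.0, 67.0, -40.0]]
17.0 5.0 [[-52.0, 43.0, 97.0, 82.0, 70.0, -47.0]]
17.0 5.0 [[-53.0, 47.0, 98.0, 86.0, 74.0, -53.0]]
```

Call:
{"method": "play_rows", "body": {
  "fingers": [255,255,255,255,255,255,255,255,255,255,255,255,255,255,255,255,255],
  "linear": [
    [0,2,0],
    [0,3,0],
    [4,4,-2],
    [9,5,-4],
    [13,5,-7],
    [17,6,-11],
    [20,7,-15],
    [22,8,-20],
    [24,8,-25],
    [25,9,-30],
    [25,9,-35],
    [25,10,-40],
    [24,10,-45],
    [38,10,-26],
    [49,10,-12],
    [59,10,2],
    [59,10,2]
  ],
  "rot": [
    [2.5,0,3.6],
    [5,0,7.2],
    [4.4,8,7.5],
    [3.9,16,7.8],
    [3.4,24,8.1],
    [2.8,31.9,8.4],
    [2.3,39.9,8.6],
    [1.7,47.9,8.8],
    [1.1,55.9,9],
    [0.4,63.9,9.2],
    [-0.2,71.9,9.3],
    [-0.9,79.8,9.4],
    [-1.6,87.8,9.5],
    [-2.2,94.8,9.6],
    [-2.6,99.8,9.6],
    [-3.1,104.8,9.6],
    [-3.1,104.8,9.6]
  ]
}}

```text
time_s: 9.4
position: [0.6794, -0.2274, 0.2217]
tcp_rot: [[0.304, 0.513, 0.803], [0.169, -0.858, 0.484], [0.937, -0.012, -0.348]]
force: [-0.7, 0.6, -4.6]
opening: 0.691
```

```bash
python3 - <<'E'
from fit import *
from mv import *
C=apply(load(),[59,10,2],[-3.1,104.8,9.6]);save(C)
s=log();print((C[:3,3]-s['position']).round(4))
c,im=snap('scene','c6');crop(im,90,90,290,240,4,'pics/c6c.png')
c,im=snap('side','s6');crop(im,180,150,400,315,3.6,'pics/s6c.png')
yaw=-7.2;Ms=[]
for t,z in [(105,.21),(105,.19),(105,.17),(106,.155),(109,.15),(112,.15),(115,.15),(117.5,.15),(120,.15),(122,.15),(124,.15)]:
    Ms.append(pourpose(yaw,yaw+218,t,z)@g)
F=rows(C,Ms);json.dump(F.tolist(),open('next.json','w'))
E
```

```text
9.4 [-51.99  43.18  97.37  81.79  70.1  -47.16] [ 0.6794 -0.2274  0.2217] [-0.7  0.6 -4.6] 0.691
[ 0.0026 -0.0023  0.0073]
11 [[-19.0, 0.0, 7.0], [-38.0, 0.0, 14.0], [-57.0, 0.0, 21.0], [-70.0, 0.0, 26.0], [-73.0, 0.0, 27.0], [-71.0, 0.0, 26.0], [-70.0, 0.0, 25.0], [-68.0, 0.0, 24.0], [-67.0, 0.0, 23.0], [-66.0, 0.0, 23.0], [-65.0, 0.0, 22.0]]
[[0.0, -0.0, -0.0], [0.0, -0.0, -0.0], [0.0, -0.0, -0.0], [0.0, 1.0, -0.0], [0.0, 4.0, -0.0], [0.0, 7.0, 0.0], [0.0, 10.0, 0.0], [0.0, 12.5, 0.0], [0.0, 15.0, 0.0], [0.0, 17.0, 0.0], [0.0, 19.0, 0.0]]
20.0 0.0 [[-52.0, 45.0, 97.0, 83.0, 70.0, -49.0]]
20.0 0.0 [[-52.0, 47.0, 97.0, 84.0, 70.0, -52.0]]
20.0 0.0 [[-52.0, 49.0, 97.0, 84.0, 70.0, -54.0]]
14.0 1.0 [[-52.0, 51.0, 98.0, 86.0, 70.0, -56.0]]
3.0 3.0 [[-53.0, 53.0, 98.0, 88.0, 73.0, -59.0]]
2.0 3.0 [[-53.0, 54.0, 98.0, 89.0, 76.0, -61.0]]
1.0 3.0 [[-53.0, 55.0, 98.0, 91.0, 78.0, -63.0]]
2.0 2.5 [[-54.0, 57.0, 97.0, 92.0, 81.0, -64.0]]
1.0 2.5 [[-54.0, 58.0, 97.0, 93.0, 83.0, -65.0]]
1.0 2.0 [[-54.0, 59.0, 97.0, 94.0, 85.0, -66.0]]
1.0 2.0 [[-54.0, 60.0, 97.0, 94.0, 87.0, -67.0]]
```

View pics/c6c.png

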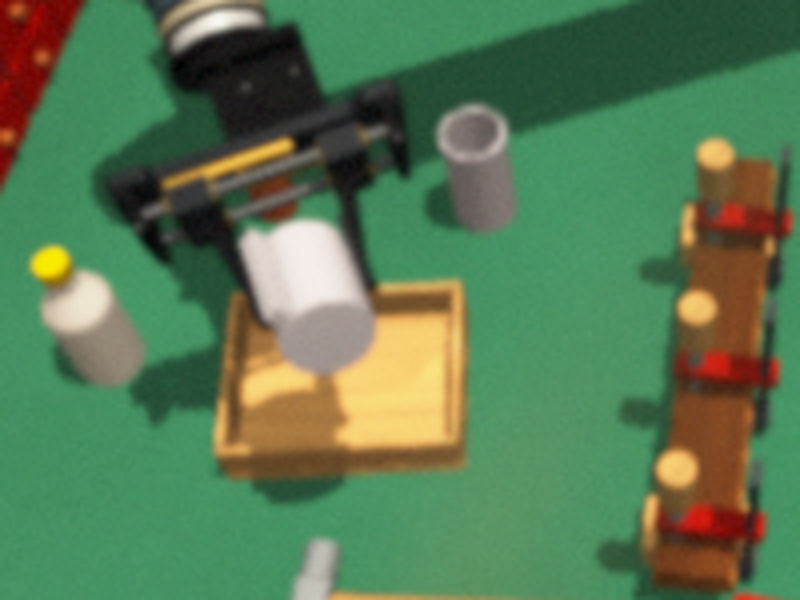

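View pics/s6c.png

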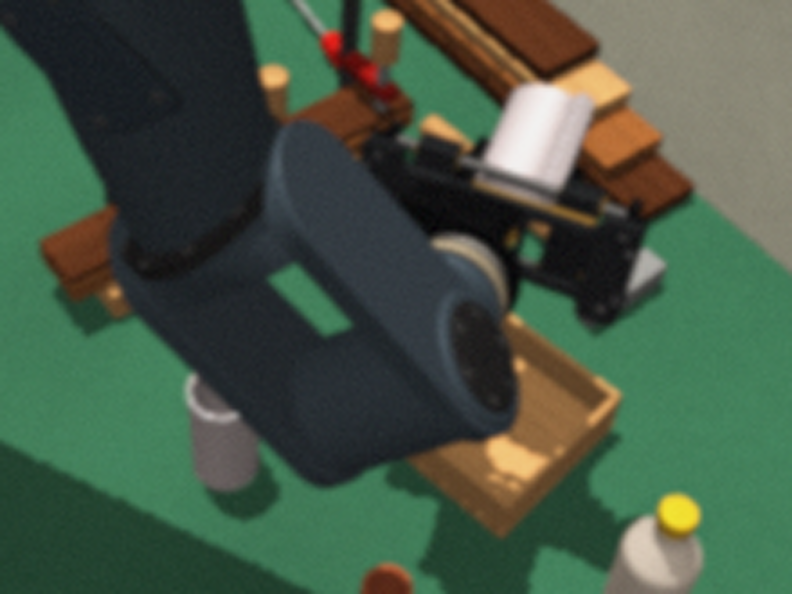

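```bash
python3 - <<'E'
from fit import *
from mv import *
A=ld('c6');s=json.loads(open('log.jsonl').readlines()[-1])
M=T(np.array(s['R']),s['p'])@gi
m=M[:3,:3]@[0,0,.08]+M[:3,3];b=M[:3,3]
print('mouth',m.round(3),'base',b.round(3),'tilt',np.degrees(np.arccos(M[2,2])))
print(((proj(A,[m,b])-[90,90])*4).round(0), atz(A,[[90+322/4,90+335/4]],b[2]))
E
```

```text
mouth [ 0.647 -0.247  0.223] base [ 0.714 -0.207  0.243] tilt 104.62862509113293
[[301. 257.]
 [329. 337.]] [[ 0.71351033 -0.21151749  0.24347447]]
```

Call:
{"method": "play_rows", "body": {
  "fingers": [255,255,255,255,255,255,255,255,255,255,255,255,255,255,255,255],
  "linear": [
    [-19,0,7],
    [-38,0,14],
    [-57,0,21],
    [-70,0,26],
    [-73,0,27],
    [-71,0,26],
    [-70,0,25],
    [-68,0,24],
    [-67,0,23],
    [-66,0,23],
    [-65,0,22],
    [-65,0,22],
    [-65,0,22],
    [-65,0,22],
    [-65,0,22],
    [-65,0,22]
  ],
  "rot": [
    [0,0,0],
    [0,0,0],
    [0,0,0],
    [0,1,0],
    [0,4,0],
    [0,7,0],
    [0,10,0],
    [0,12.5,0],
    [0,15,0],
    [0,17,0],
    [0,19,0],
    [0,19,0],
    [0,19,0],
    [0,19,0],
    [0,19,0],
    [0,19,0]
  ]
}}

```text
time_s: 11.1
position: [0.6808, -0.2305, 0.1605]
tcp_rot: [[0.014, 0.512, 0.859], [0.01, -0.859, 0.512], [1.0, 0.001, -0.017]]
force: [-1.2, -0.3, -3.9]
opening: 0.687
```

```bash
python3 - <<'E'
from fit import *
from mv import *
C=apply(load(),[-65,0,22],[0,19,0]);save(C)
s=log();print((C[:3,3]-s['position']).round(4))
c,im=snap('scene','c7');crop(im,110,110,260,220,5,'pics/c7c.png')
E
```

```text
11.1 [-53.99  59.74  96.84  94.4   87.02 -66.71] [ 0.6808 -0.2305  0.1605] [-1.2 -0.3 -3.9] 0.687
[-0.0001 -0.     -0.0001]
```

View pics/c7c.png

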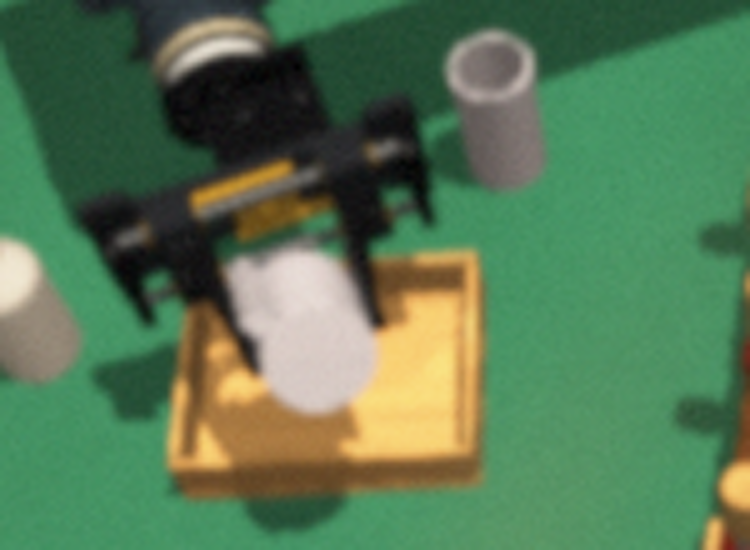

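```bash
python3 - <<'E'
from mv import *
import s5
s5.OB['bottle']=(.618,-.461,.029,.142)
C=load();yaw=-7.2;Ms=[]
for t,z in [(126,.152),(128,.157),(130,.162),(132,.167),(134,.172)]:
    E=pourpose(yaw,yaw+218,t,z);Ms.append(E@g);s5.rep(E,E@g,t)
rows(C,Ms)
E
```

```text
126 [-54.  60.  97.  95.  89. -67.] tilt 126.0 mouth [ 0.65  -0.249  0.152] minz 0.098 neckz 9 {'sleeve': np.float64(0.037)}
128 [-54.  61.  96.  96.  91. -67.] tilt 128.0 mouth [ 0.65  -0.249  0.157] minz 0.092 neckz 9 {'sleeve': np.float64(0.032)}
130 [-54.  61.  96.  97.  93. -68.] tilt 130.0 mouth [ 0.65  -0.249  0.162] minz 0.085 neckz 9 {'sleeve': np.float64(0.028)}
132 [-54.  62.  96.  97.  95. -68.] tilt 132.0 mouth [ 0.65  -0.249  0.167] minz 0.079 neckz 9 {'sleeve': np.float64(0.023)}
134 [-54.  62.  96.  98.  96. -68.] tilt 134.0 mouth [ 0.65  -0.249  0.172] minz 0.073 neckz 9 {'sleeve': np.float64(0.019)}
5 [[4.0, 0.0, -1.0], [10.0, 0.0, -1.0], [16.0, 0.0, -2.0], [22.0, 0.0, -2.0], [28.0, 0.0, -3.0]]
[[0.0, 2.0, 0.0], [0.0, 4.0, 0.0], [0.0, 6.0, 0.0], [0.0, 8.0, 0.0], [0.0, 10.0, 0.0]]
4.0 2.0 [[-54.0, 60.0, 97.0, 95.0, 89.0, -67.0]]
6.0 2.0 [[-54.0, 61.0, 97.0, 96.0, 91.0, -68.0]]
6.0 2.0 [[-54.0, 61.0, 96.0, 97.0, 93.0, -68.0]]
6.0 2.0 [[-54.0, 62.0, 96.0, 98.0, 95.0, -68.0]]
6.0 2.0 [[-54.0, 62.0, 96.0, 98.0, 96.0, -68.0]]
```

```bash
python3 - <<'E'
from h import *
F=[bot.read_state()['force'] for _ in range(3)];print(np.round(F,2))
snap('wrist','w7');c,im=snap('side','s7');crop(im,250,150,400,290,5,'pics/s7c.png')
print(np.round(bot.read_state()['force'],2))
E
```

```text
[[-0.26 -0.19 -3.54]
 [-0.26 -0.19 -3.54]
 [-0.26 -0.19 -3.54]]
[-0.04 -0.04 -4.  ]
```

View pics/w7.png

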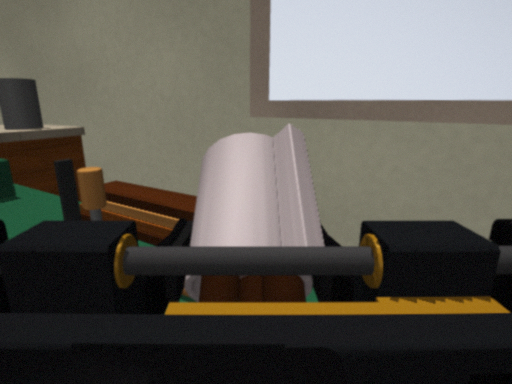

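View pics/s7c.png

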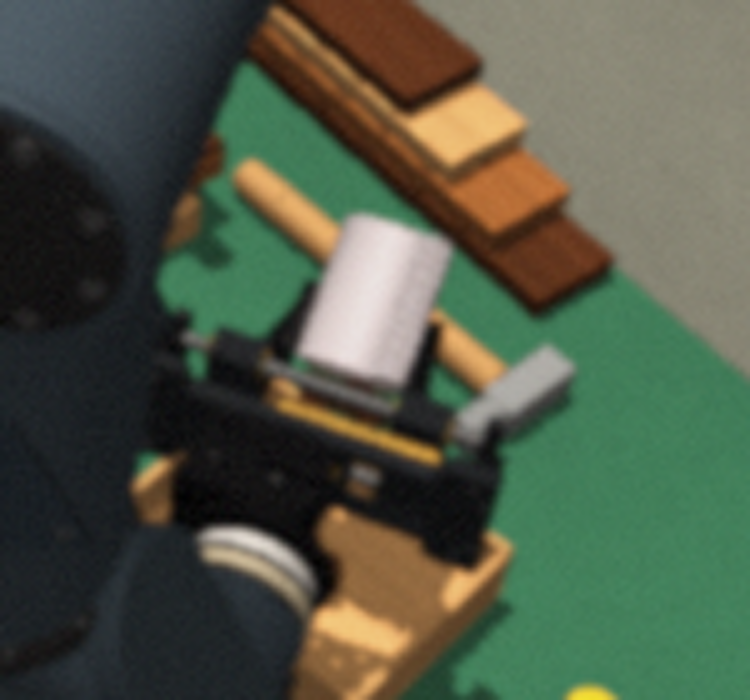

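The three brown blobs under the rod at wrist (205–305, 285) show the plugs have slid to the mouth but not dropped. I'll tilt further and give a small shake.

Call:
{"method": "play_rows", "body": {
  "fingers": [255,255,255,255,255,255,255,255,255,255,255,255],
  "linear": [
    [4,0,-1],
    [10,0,-1],
    [16,0,-2],
    [22,0,-2],
    [28,0,-3],
    [28,0,-3],
    [28,0,-3],
    [28,6,-3],
    [28,-6,-3],
    [28,6,-3],
    [28,0,-3],
    [28,0,-3]
  ],
  "rot": [
    [0,2,0],
    [0,4,0],
    [0,6,0],
    [0,8,0],
    [0,10,0],
    [0,10,0],
    [0,10,0],
    [0,10,0],
    [0,10,0],
    [0,10,0],
    [0,10,0],
    [0,10,0]
  ]
}}

```text
time_s: 12.45
position: [0.6779, -0.2308, 0.188]
tcp_rot: [[-0.134, 0.513, 0.848], [-0.081, -0.858, 0.506], [0.988, -0.001, 0.157]]
force: [0.0, -0.2, -3.5]
opening: 0.69
```

```bash
python3 - <<'E'
from fit import *
from mv import *
C=apply(load(),[28,0,-3],[0,10,0]);save(C)
s=log();print((C[:3,3]-s['position']).round(4))
c,im=snap('wrist','w8');crop(im,150,230,350,384,4,'pics/w8c.png')
print(np.round(bot.read_state()['force'],2))
c,im=snap('scene','c8');crop(im,110,110,260,220,5,'pics/c8c.png')
E
```

```text
12.45 [-53.86  62.42  96.12  98.22  96.46 -68.45] [ 0.6779 -0.2308  0.188 ] [ 0.  -0.2 -3.5] 0.69
[ 0.0006 -0.001   0.0005]
[ 0.29 -0.29 -2.95]
```

View pics/w8c.png

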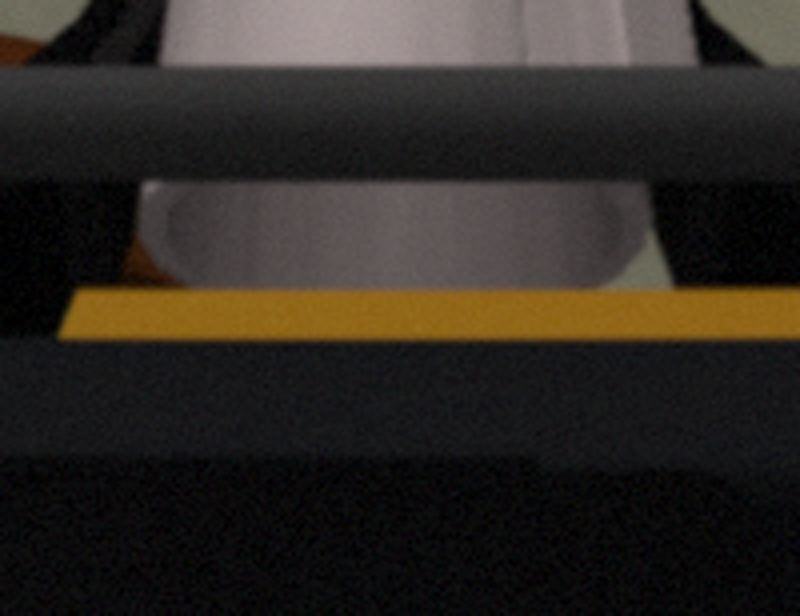

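View pics/c8c.png

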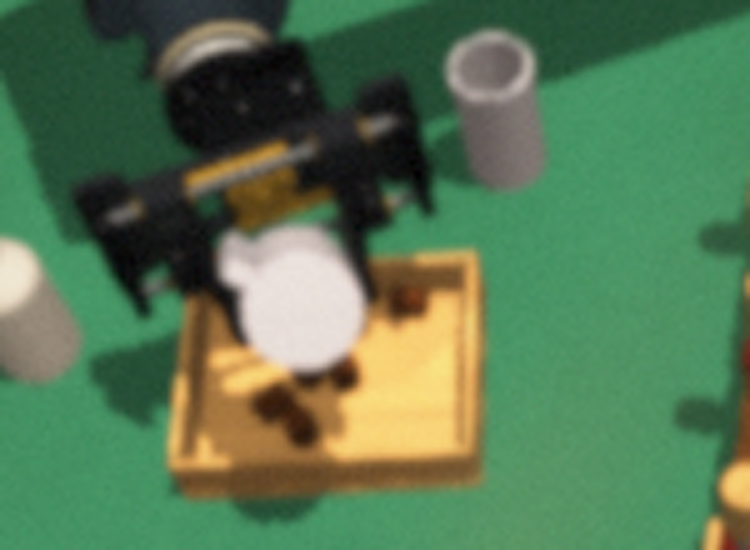

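Plugs are visible in the tray at scene crop (410,300), (343,375), (310,375), (275,403) and (302,430). The pot's inside looks empty, so I'll return it to upright.

```bash
python3 - <<'E'
from mv import *
C=load();yaw=-7.2;Ms=[]
for i in range(17):
    t=134-8*(i+1)
    if t<0:t=0
    z=min(.30,.172+.02*(i+1)); Ms.append(pourpose(yaw,yaw+218,max(t,0) if i<16 else 0,z)@g)
F=rows(C,Ms)
E
```

```text
17 [[15.0, 0.0, 4.0], [30.0, 0.0, 8.0], [44.0, 0.0, 11.0], [59.0, 0.0, 13.0], [74.0, 0.0, 15.0], [89.0, 0.0, 16.0], [92.0, 0.0, 14.0], [89.0, 0.0, 11.0], [85.0, 0.0, 7.0], [82.0, 0.0, 2.0], [80.0, 0.0, -3.0], [79.0, 0.0, -8.0], [78.0, 0.0, -13.0], [78.0, 0.0, -18.0], [79.0, 0.0, -23.0], [80.0, 0.0, -28.0], [82.0, 0.0, -32.0]]
[[0.0, -8.0, 0.0], [0.0, -16.0, 0.0], [0.0, -24.0, 0.0], [0.0, -32.0, 0.0], [0.0, -40.0, 0.0], [0.0, -48.0, 0.0], [0.0, -56.0, -0.0], [0.0, -64.0, -0.0], [0.0, -72.0, -0.0], [0.0, -80.0, -0.0], [0.0, -88.0, -0.0], [0.0, -96.0, -0.0], [0.0, -104.0, -0.0], [0.0, -112.0, -0.0], [0.0, -120.0, -0.0], [0.0, -128.0, -0.0], [0.0, -134.0, -0.0]]
16.0 8.0 [[-54.0, 56.0, 98.0, 95.0, 89.0, -64.0]]
16.0 8.0 [[-54.0, 50.0, 98.0, 91.0, 81.0, -58.0]]
14.0 8.0 [[-53.0, 45.0, 98.0, 86.0, 74.0, -51.0]]
15.0 8.0 [[-51.0, 40.0, 96.0, 79.0, 69.0, -42.0]]
15.0 8.0 [[-50.0, 35.0, 94.0, 70.0, 64.0, -31.0]]
15.0 8.0 [[-47.0, 32.0, 90.0, 59.0, 62.0, -20.0]]
4.0 8.0 [[-45.0, 30.0, 87.0, 49.0, 61.0, -10.0]]
4.0 8.0 [[-42.0, 30.0, 83.0, 39.0, 62.0, 0.0]]
6.0 8.0 [[-39.0, 30.0, 80.0, 28.0, 63.0, 9.0]]
6.0 8.0 [[-36.0, 31.0, 76.0, 19.0, 67.0, 17.0]]
5.0 8.0 [[-33.0, 32.0, 72.0, 10.0, 71.0, 23.0]]
5.0 8.0 [[-30.0, 34.0, 68.0, 3.0, 76.0, 28.0]]
5.0 8.0 [[-28.0, 36.0, 65.0, -4.0, 82.0, 32.0]]
5.0 8.0 [[-25.0, 38.0, 61.0, -11.0, 88.0, 35.0]]
5.0 8.0 [[-23.0, 41.0, 57.0, -17.0, 94.0, 37.0]]
5.0 8.0 [[-21.0, 44.0, 53.0, -23.0, 100.0, 38.0]]
4.0 6.0 [[-20.0, 47.0, 51.0, -27.0, 105.0, 38.0]]
```

Call:
{"method": "play_rows", "body": {
  "fingers": [255,255,255,255,255,255,255,255,255,255,255,255,255,255,255,255,255,255,255],
  "linear": [
    [15,0,4],
    [30,0,8],
    [44,0,11],
    [59,0,13],
    [74,0,15],
    [89,0,16],
    [92,0,14],
    [89,0,11],
    [85,0,7],
    [82,0,2],
    [80,0,-3],
    [79,0,-8],
    [78,0,-13],
    [78,0,-18],
    [79,0,-23],
    [80,0,-28],
    [82,0,-32],
    [82,0,-32],
    [82,0,-32]
  ],
  "rot": [
    [0,-8,0],
    [0,-16,0],
    [0,-24,0],
    [0,-32,0],
    [0,-40,0],
    [0,-48,0],
    [0,-56,0],
    [0,-64,0],
    [0,-72,0],
    [0,-80,0],
    [0,-88,0],
    [0,-96,0],
    [0,-104,0],
    [0,-112,0],
    [0,-120,0],
    [0,-128,0],
    [0,-134,0],
    [0,-134,0],
    [0,-134,0]
  ]
}}

```text
time_s: 14.45
position: [0.6397, -0.2535, 0.2626]
tcp_rot: [[0.703, 0.512, -0.494], [0.421, -0.859, -0.291], [-0.573, -0.004, -0.82]]
force: [-0.2, -0.6, -2.7]
opening: 0.693
```

```bash
python3 - <<'E'
from fit import *
from mv import *
C=apply(load(),[82,0,-32],[0,-134,0]);save(C)
s=log();print((C[:3,3]-s['position']).round(4));P=np.array(C)@gi;print('pot cmd',P.round(3))
c,im=snap('side','s9');crop(im,250,150,400,300,5,'pics/s9c.png')
c,im=snap('scene','c9');crop(im,110,110,260,220,5,'pics/c9c.png')
E
```

```text
14.45 [-19.67  46.56  51.15 -27.05 104.71  37.77] [ 0.6397 -0.2535  0.2626] [-0.2 -0.6 -2.7] 0.693
[ 0.0006 -0.0011  0.0018]
pot cmd [[ 0.992  0.126 -0.     0.65 ]
 [-0.126  0.992 -0.    -0.249]
 [ 0.     0.     1.     0.22 ]
 [ 0.     0.     0.     1.   ]]
```

View pics/s9c.png

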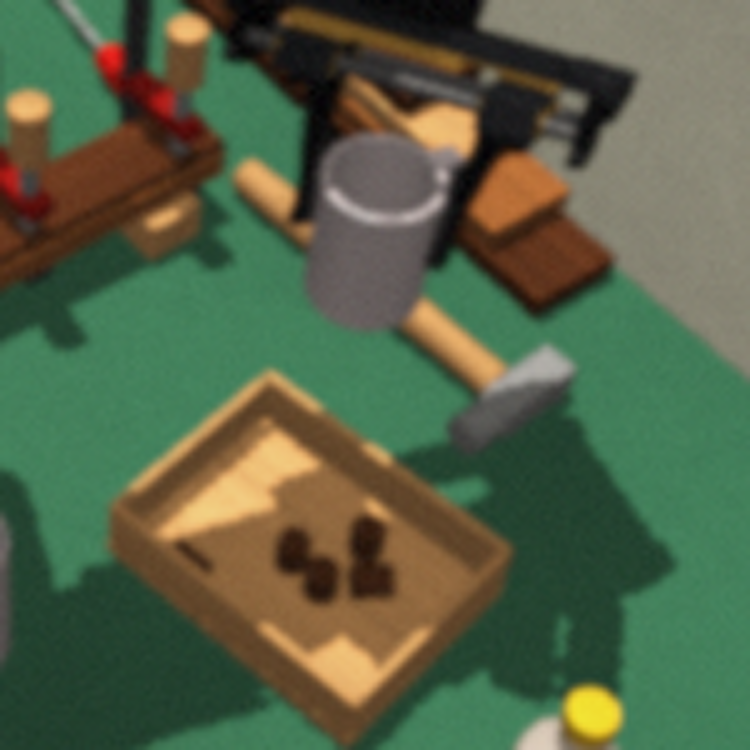

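View pics/c9c.png

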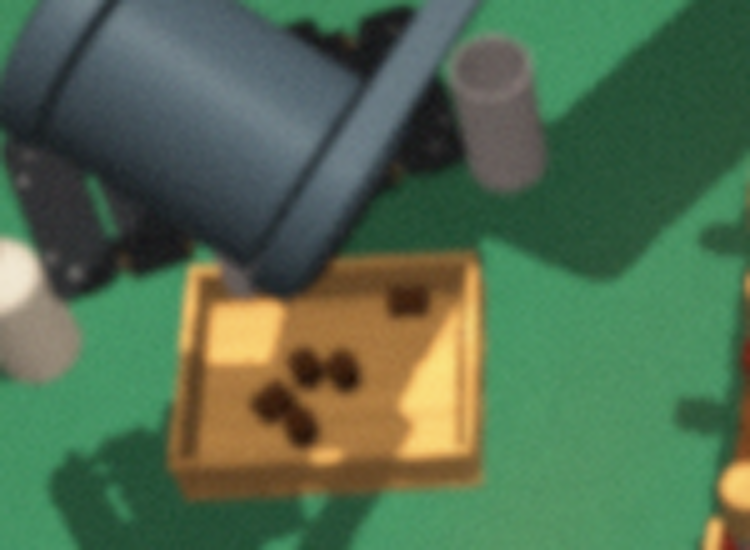

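All five plugs are in the tray, and the pot is empty and upright. Next I'll cross the neck to above the warmer.

```bash
python3 - <<'E'
from mv import *
C=load();B=pz(WARM[0],WARM[1],.22,WARM[2])@g
w=np.array([.04,.12,.2,.285,.37,.455,.54,.625,.71,.79,.86,.92,.97,1])
D=B[:3,3]-C[:3,3]
rows(C,[T(B[:3,:3],C[:3,3]+D*x) for x in w])
E
```

```text
14 [[7.0, -17.0, -5.0], [20.0, -51.0, -14.0], [33.0, -85.0, -23.0], [47.0, -121.0, -33.0], [62.0, -157.0, -43.0], [76.0, -193.0, -53.0], [90.0, -230.0, -63.0], [104.0, -266.0, -73.0], [118.0, -302.0, -83.0], [132.0, -336.0, -92.0], [143.0, -366.0, -100.0], [153.0, -391.0, -107.0], [162.0, -412.0, -113.0], [166.0, -425.0, -117.0]]
[[-0.0, -0.0, -0.0], [-0.0, -0.0, -0.0], [-0.0, -0.0, -0.0], [-0.0, -0.0, -0.0], [-0.0, -0.0, -0.0], [-0.0, -0.0, -0.0], [-0.0, -0.0, -0.0], [-0.0, -0.0, -0.0], [-0.0, -0.0, -0.0], [-0.0, -0.0, -0.0], [-0.0, -0.0, -0.0], [-0.0, -0.0, -0.0], [-0.0, -0.0, -0.0], [-0.0, -0.0, -0.0]]
19.0 0.0 [[-18.0, 46.0, 52.0, -27.0, 105.0, 39.0]]
37.0 0.0 [[-16.0, 45.0, 54.0, -26.0, 105.0, 42.0]]
37.0 0.0 [[-13.0, 44.0, 56.0, -24.0, 105.0, 45.0]]
40.0 0.0 [[-11.0, 44.0, 57.0, -23.0, 106.0, 48.0]]
40.0 0.0 [[-8.0, 43.0, 58.0, -22.0, 107.0, 51.0]]
40.0 0.0 [[-5.0, 43.0, 58.0, -20.0, 107.0, 53.0]]
41.0 0.0 [[-2.0, 43.0, 58.0, -19.0, 108.0, 56.0]]
40.0 0.0 [[1.0, 43.0, 58.0, -17.0, 109.0, 59.0]]
40.0 0.0 [[4.0, 44.0, 57.0, -16.0, 111.0, 62.0]]
38.0 0.0 [[7.0, 44.0, 56.0, -14.0, 112.0, 65.0]]
33.0 0.0 [[10.0, 45.0, 55.0, -13.0, 113.0, 67.0]]
28.0 0.0 [[12.0, 45.0, 53.0, -12.0, 114.0, 69.0]]
24.0 0.0 [[13.0, 46.0, 52.0, -11.0, 115.0, 71.0]]
14.0 0.0 [[14.0, 46.0, 51.0, -10.0, 116.0, 72.0]]
```

Call:
{"method": "play_rows", "body": {
  "fingers": [255,255,255,255,255,255,255,255,255,255,255,255,255,255,255,255,255],
  "linear": [
    [7,-17,-5],
    [20,-51,-14],
    [33,-85,-23],
    [47,-121,-33],
    [62,-157,-43],
    [76,-193,-53],
    [90,-230,-63],
    [104,-266,-73],
    [118,-302,-83],
    [132,-336,-92],
    [143,-366,-100],
    [153,-391,-107],
    [162,-412,-113],
    [166,-425,-117],
    [166,-425,-117],
    [166,-425,-117],
    [166,-425,-117]
  ],
  "rot": [
    [0,0,0],
    [0,0,0],
    [0,0,0],
    [0,0,0],
    [0,0,0],
    [0,0,0],
    [0,0,0],
    [0,0,0],
    [0,0,0],
    [0,0,0],
    [0,0,0],
    [0,0,0],
    [0,0,0],
    [0,0,0],
    [0,0,0],
    [0,0,0],
    [0,0,0]
  ]
}}

```text
time_s: 16.25
position: [0.5976, 0.213, 0.2647]
tcp_rot: [[0.705, 0.51, -0.493], [0.417, -0.86, -0.293], [-0.574, 0.001, -0.819]]
force: [0.1, 0.5, -4.0]
opening: 0.69
```

```bash
python3 - <<'E'
from fit import *
from mv import *
C=apply(load(),[166,-425,-117],[0,0,0]);save(C)
s=log();print((C[:3,3]-s['position']).round(4));print((C@gi).round(3))
c,im=snap('side','s10');crop(im,130,70,290,190,5,'pics/s10c.png')
c,im=snap('scene','c10');crop(im,270,100,410,220,5,'pics/c10c.png')
snap('wrist','w10')
E
```

```text
16.25 [ 14.11  46.43  51.12 -10.51 115.93  71.7 ] [0.5976 0.213  0.2647] [ 0.1  0.5 -4. ] 0.69
[-0.0003  0.0015  0.0004]
[[ 0.992  0.126 -0.     0.607]
 [-0.126  0.992 -0.     0.22 ]
 [ 0.     0.     1.     0.221]
 [ 0.     0.     0.     1.   ]]
```

View pics/s10c.png

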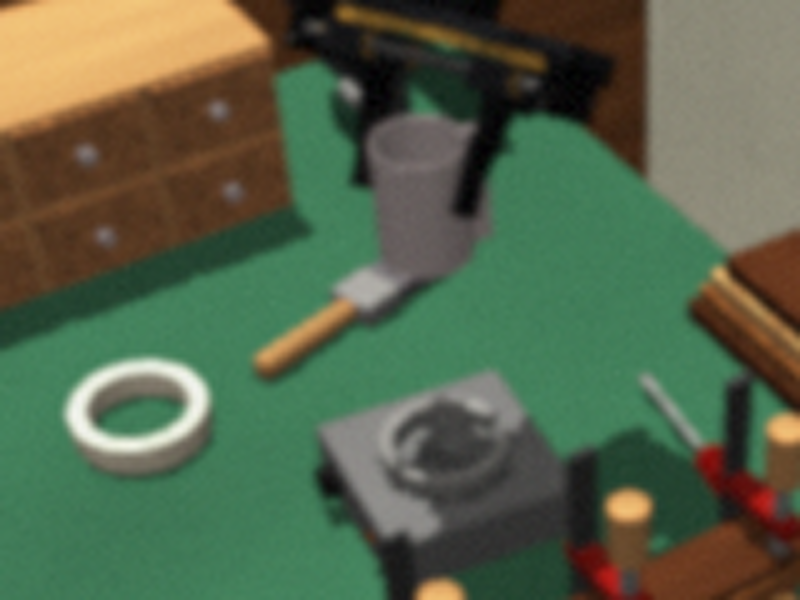

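View pics/c10c.png

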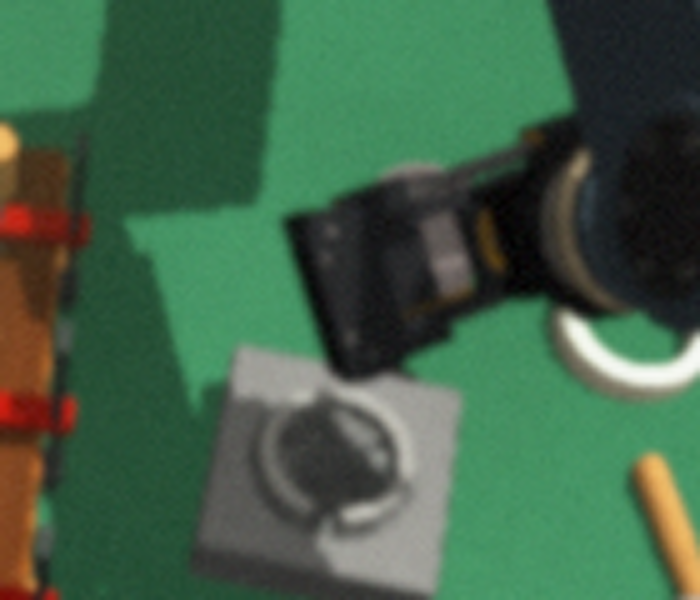

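View pics/w10.png

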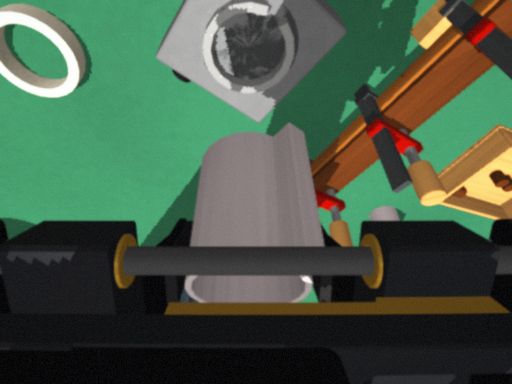

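```bash
cat > ov.py <<'E'
from fit import *
from mv import *
def potlines(P):
    f=lambda A:(np.array(A)@P[:3,:3].T)+P[:3,3]
    b=f(circ(0,0,.03,0));t=f(circ(0,0,.03,.08))
    rb=f([[.03,-.006,0],[.043,-.006,0],[.043,.006,0],[.03,.006,0]]);rt=f([[.03,-.006,.08],[.043,-.006,.08],[.043,.006,.08],[.03,.006,.08]])
    return [b,t,rb,rt]+[np.array([rb[i],rt[i]]) for i in (1,2)]
def draw(o,c,Ls,col):
    for P in Ls: cv2.polylines(o,[np.round(proj(c,P)*16).astype(int)],False,col,1,cv2.LINE_AA,4)
E
python3 - <<'E'
from ov import *
s=json.loads(open('log.jsonl').readlines()[-1])
P=T(np.array(s['R']),s['p'])@gi;print(P.round(4))
o=cv2.imread('pics/w10.png');c=ld('w10');draw(o,c,potlines(P),(0,255,255))
x,y,t=.6067,.2203,np.radians(-7.2)
draw(o,c,[circ(x,y,.036,.064),circ(x,y,.044,.064)],(0,0,255));crop(o,130,0,380,200,3.2,'pics/ow10.png')
for n,b in(('s10',(130,70,290,190)),):
    o=cv2.imread(f'pics/{n}.png');c=ld(n);draw(o,c,potlines(P),(0,255,255));draw(o,c,[circ(x,y,.036,.064),circ(x,y,.044,.064)],(0,0,255));crop(o,*b,5,f'pics/o{n}.png')
E
```

```text
[[ 9.918e-01  1.276e-01 -5.000e-04  6.070e-01]
 [-1.276e-01  9.918e-01  7.000e-04  2.185e-01]
 [ 6.000e-04 -6.000e-04  1.000e+00  2.203e-01]
 [ 0.000e+00  0.000e+00  0.000e+00  1.000e+00]]
```

View pics/ow10.png

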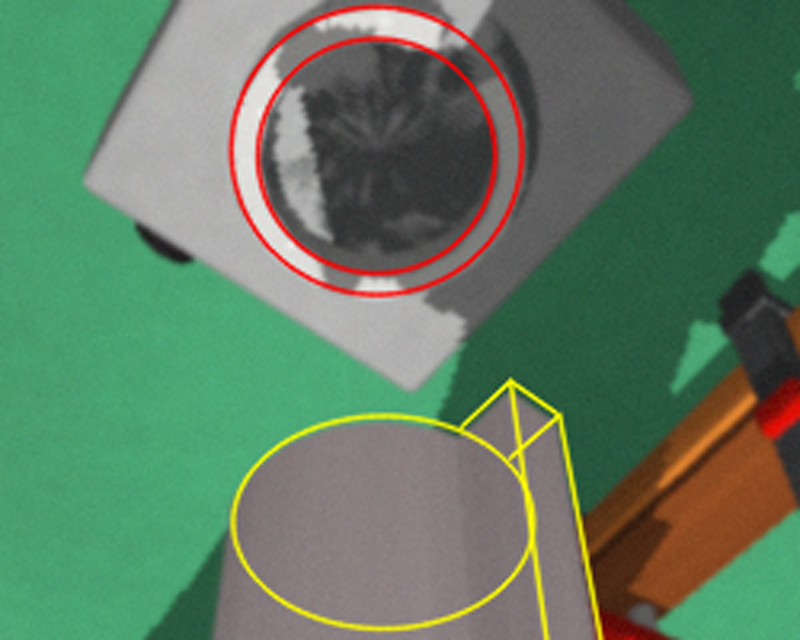

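View pics/os10.png

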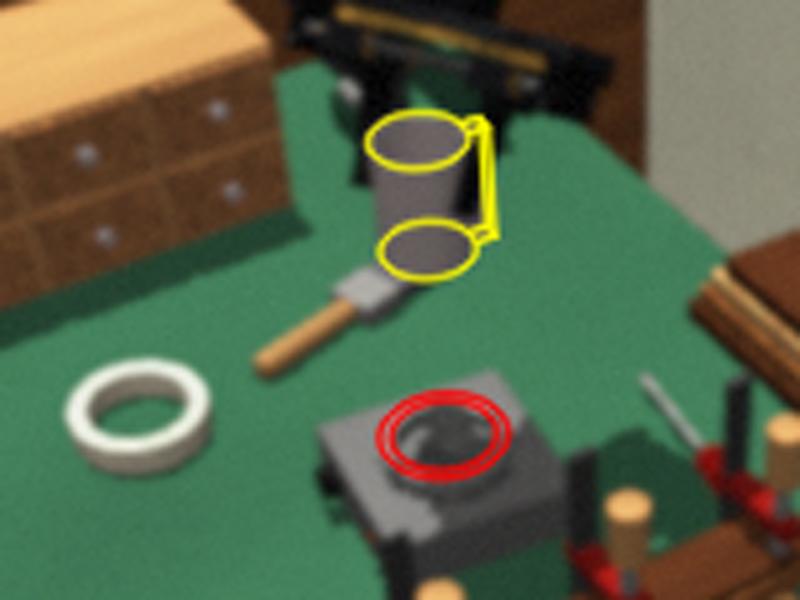

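Both overlays match: the pot bottom with its rib, and the collar. I'll descend in two stages.

Call:
{"method": "play_rows", "body": {
  "fingers": [255,255,255,255,255,255,255,255,255],
  "linear": [
    [11,0,16],
    [29,0,41],
    [46,0,66],
    [60,0,86],
    [69,0,98],
    [75,0,107],
    [75,0,107],
    [75,0,107],
    [75,0,107]
  ],
  "rot": [
    [0,0,0],
    [0,0,0],
    [0,0,0],
    [0,0,0],
    [0,0,0],
    [0,0,0],
    [0,0,0],
    [0,0,0],
    [0,0,0]
  ]
}}

```text
time_s: 17.3
position: [0.5983, 0.2148, 0.1355]
tcp_rot: [[0.706, 0.512, -0.49], [0.42, -0.859, -0.293], [-0.571, 0.001, -0.821]]
force: [-0.3, 0.3, -3.4]
opening: 0.692
```

```bash
python3 - <<'E'
from ov import *
C=apply(load(),[75,0,107],[0,0,0]);save(C)
for k in range(2):
    s=log();P=T(np.array(s['tcp_rot']),s['position'])@gi;print(P[:3,3].round(4),np.degrees(np.arctan2(P[1,0],P[0,0])).round(2),P[2,:3].round(4))
    c,o=snap('wrist','w11')
print((C@gi)[:3,3])
x,y,t=.6067,.2203,np.radians(-7.2)
CL=[circ(x,y,.036,.064),circ(x,y,.044,.064),rot([[.034,-.0075,.064],[.044,-.011,.064]],x,y,t),rot([[.034,.0075,.064],[.044,.011,.064]],x,y,t)]
draw(o,c,potlines(P),(0,255,255));draw(o,c,CL,(0,0,255));crop(o,150,30,350,180,4,'pics/ow11.png')
for n,b in(('side',(150,90,290,190)),('scene',(290,110,400,220))):
    c,o=snap(n,n+'11');draw(o,c,potlines(P)[:4],(0,255,255));draw(o,c,CL,(0,0,255));crop(o,*b,5,f'pics/o{n}11.png')
E
```

```text
17.3 [ 14.23  53.14  56.78  -9.68 103.58  74.04] [0.5983 0.2148 0.1355] [-0.3  0.3 -3.4] 0.692
[0.6078 0.2204 0.0911] -7.22 [0.0031 0.0011 1.    ]
17.35 [ 14.24  53.13  56.79  -9.67 103.57  74.04] [0.5982 0.2148 0.1354] [ 0.9  1.2 -3. ] 0.69
[0.6077 0.2205 0.091 ] -7.22 [0.0031 0.0012 1.    ]
[0.60676797 0.22015695 0.08998446]
```

View pics/ow11.png

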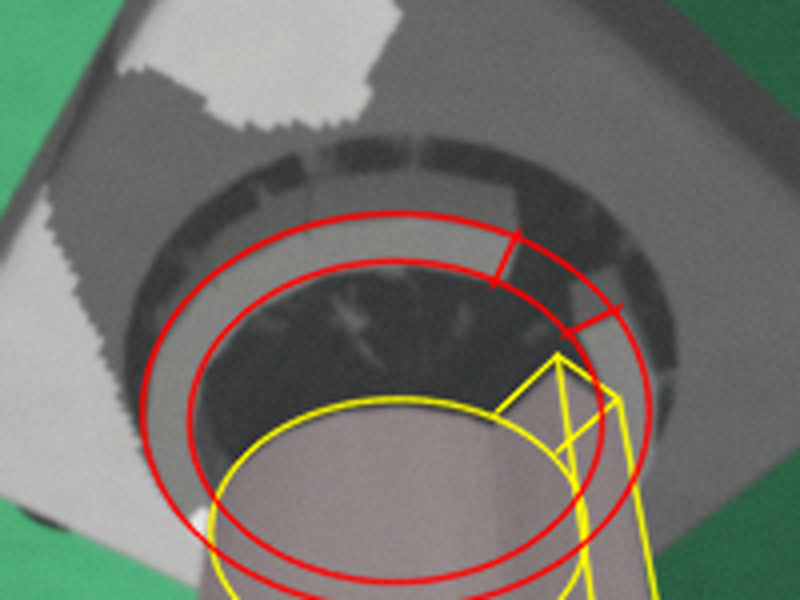

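View pics/oside11.png

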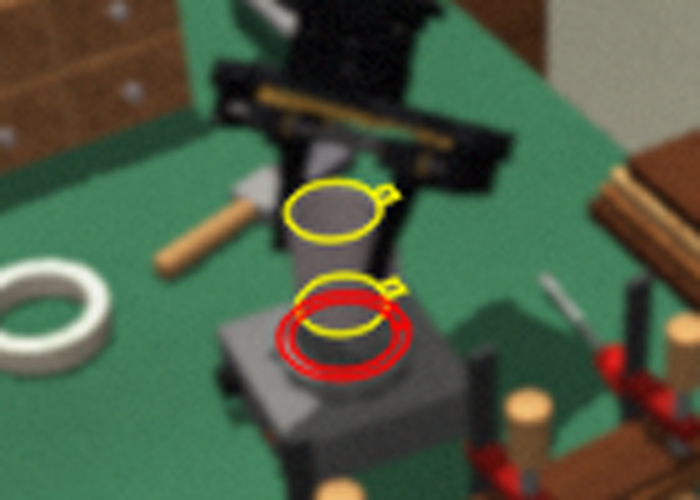

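View pics/oscene11.png

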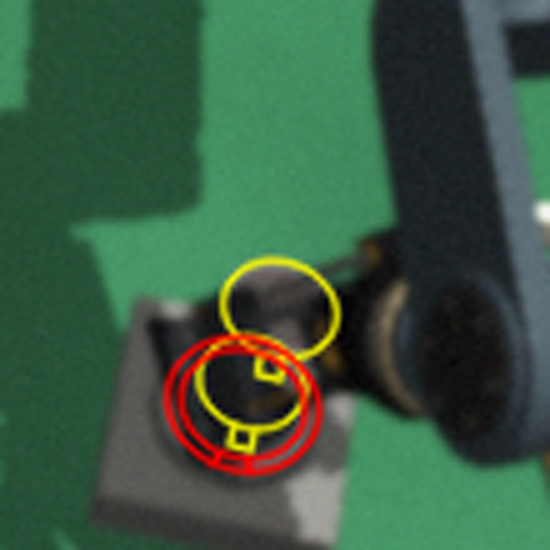

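Call:
{"method": "play_rows", "body": {
  "fingers": [255,255,255,255,255,255,255,255,255,255],
  "linear": [
    [3,0,5],
    [6,0,9],
    [9,0,13],
    [9.2,0,13.6],
    [9.2,0,13.6],
    [9.2,0,13.6],
    [9.2,0,13.6],
    [9.2,0,13.6],
    [9.2,0,13.6],
    [9.2,0,13.6]
  ],
  "rot": [
    [0,0,0],
    [0,0,0],
    [0,0,0],
    [0,0,0],
    [0,0,0],
    [0,0,0],
    [0,0,0],
    [0,0,0],
    [0,0,0],
    [0,0,0]
  ]
}}

```text
time_s: 18.5
position: [0.5972, 0.2145, 0.1176]
tcp_rot: [[0.704, 0.512, -0.492], [0.419, -0.859, -0.293], [-0.573, 0.0, -0.819]]
force: [0.4, 0.1, -3.4]
opening: 0.688
```

```bash
python3 - <<'E'
from ov import *
C=apply(load(),[9.2,0,13.6],[0,0,0]);save(C)
s=log();P=T(np.array(s['tcp_rot']),s['position'])@gi;print(P[:3,3].round(4),np.degrees(np.arctan2(P[1,0],P[0,0])).round(2),P[2,:3].round(4));print((C@gi)[:3,3])
c,o=snap('wrist','w12');crop(o,150,30,350,180,4,'pics/w12c.png')
x,y,t=.6067,.2203,np.radians(-7.2)
CL=[circ(x,y,.036,.064),circ(x,y,.044,.064),circ(x,y,.044,.050),rot([[.034,-.0075,.064],[.044,-.011,.064]],x,y,t),rot([[.034,.0075,.064],[.044,.011,.064]],x,y,t)]
draw(o,c,potlines(P),(0,255,255));draw(o,c,CL,(0,0,255));crop(o,150,30,350,180,4,'pics/ow12.png')
c,o=snap('side','side12');crop(o,170,100,270,190,7,'pics/side12c.png')
E
```

```text
18.5 [ 14.23  54.22  57.34  -9.62 102.11  74.29] [0.5972 0.2145 0.1176] [ 0.4  0.1 -3.4] 0.688
[0.6066 0.2201 0.0732] -7.22 [6.e-04 2.e-04 1.e+00]
[0.6065481  0.22002362 0.07356698]
```

View pics/ow12.png

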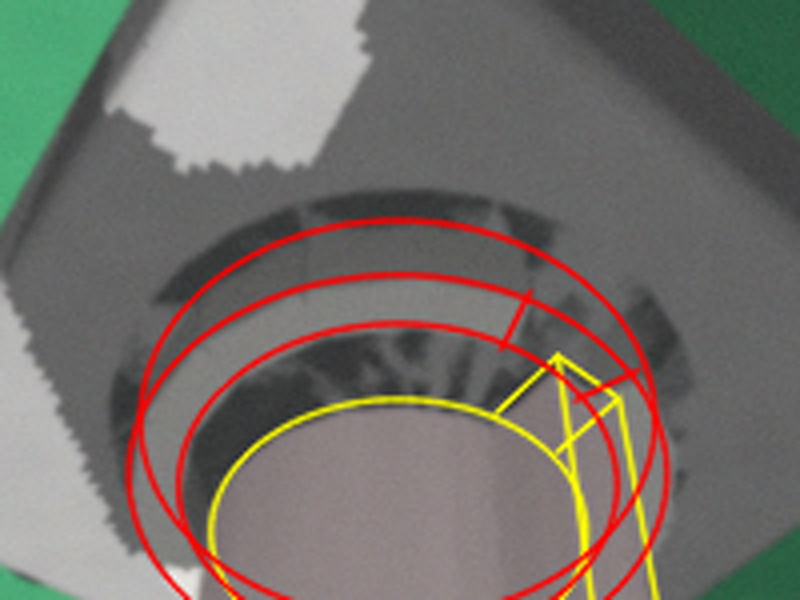

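View pics/w12c.png

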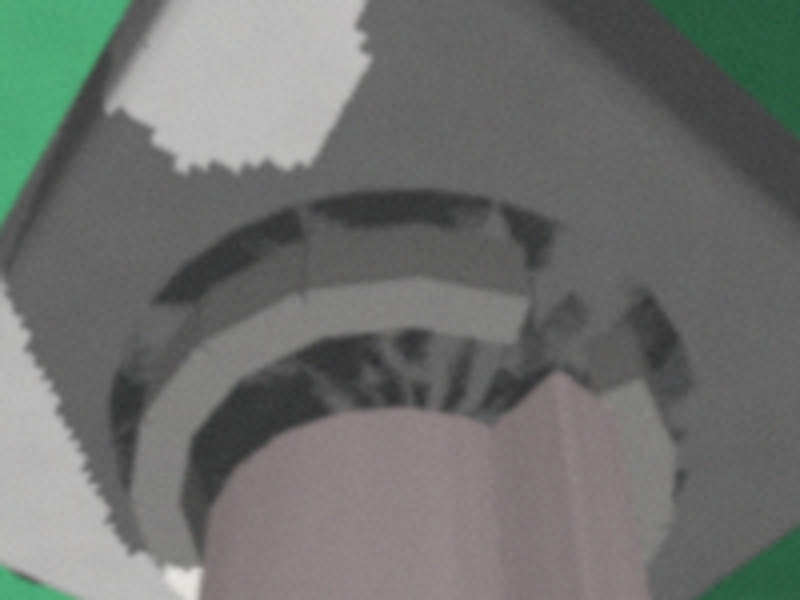

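View pics/side12c.png

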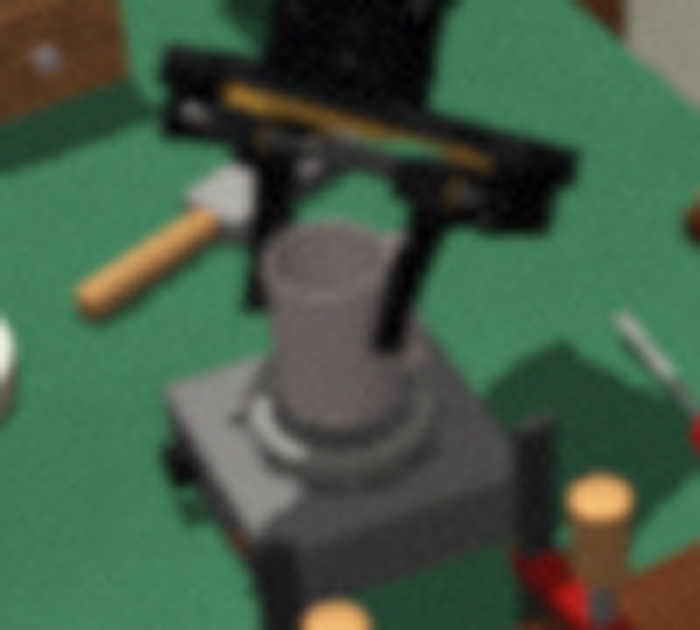

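```bash
python3 - <<'E'
from ov import *
s=log();print(s['force'],s['moment'])
snap('wrist','w13')
t=[]
for n in('w6','w10','w11','w12','w13'):
    o=cv2.imread(f'pics/{n}.png')[115:215,180:330];t.append(cv2.resize(o,None,fx=1.7,fy=1.7,interpolation=cv2.INTER_CUBIC))
    g_=cv2.imread(f'pics/{n}.png')
t.append(t[-1]*0)
cv2.imwrite('pics/cmp.png',np.vstack([np.hstack(t[:3]),np.hstack(t[3:])]))
E
```

```text
18.6 [ 14.23  54.22  57.34  -9.62 102.11  74.29] [0.5972 0.2145 0.1176] [ 0.4  0.1 -2.5] 0.687
[ 0.40694017  0.10832601 -2.51682184] [ 0.37068467 -0.40233046 -0.02801808]
```

View pics/cmp.png

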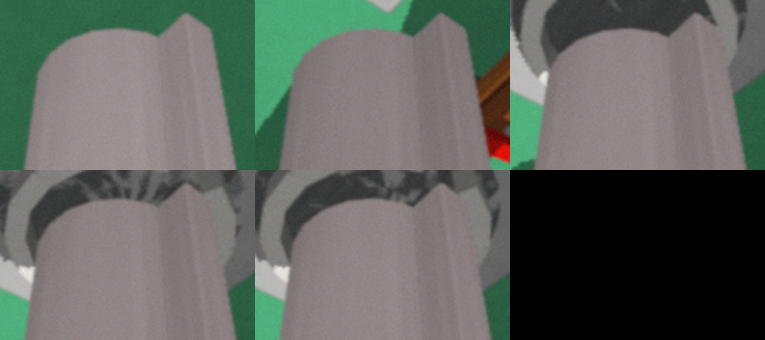

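```bash
cat > fin.py <<'E'
from ov import *
from scipy.optimize import least_squares
from scipy.ndimage import gaussian_filter
c=ld('w12');log_=[json.loads(l) for l in open('log.jsonl')][-2]
TC=T(np.array(log_['R']),log_['p'])
# collar from outer vertices
v=np.array([(147,415),(205,348),(300,297),(418,280),(675,455),(530,297),(645,380)],float)/4+[150,30]-.375
W=atz(c,v,.064);
r=least_squares(lambda p:np.hypot(W[:,0]-p[0],W[:,1]-p[1])-.044,[.607,.22]);cc=r.x
print('collar centre',cc.round(4),'resid mm',(r.fun*1000).round(2))
a=np.degrees(np.arctan2(W[5:,1]-cc[1],W[5:,0]-cc[0]));print('gap edges',a.round(1),'mid',a.mean().round(1),'width',(np.linalg.norm(W[5]-W[6])*1000).round(1))
# pot silhouette from w6 (green background)
c6=ld('w6');im=cv2.imread('pics/w6.png').astype(int)
L6=[json.loads(l) for l in open('log.jsonl')]
T6=[T(np.array(l['R']),l['p']) for l in L6 if abs(l['t']-5.0)<.04][0]
x0,y0,x1,y1=185,112,315,222
m=((im[...,1]-im[...,2])<18).astype(float)[y0:y1,x0:x1]
def sil(q):
    D=T(Ro.from_euler('zy',[q[3],q[4]]).as_matrix(),[0,0,0])
    P=T6@T(np.eye(3),[q[0],q[1],q[2]])@gi@T(np.eye(3),[0,0,.06])@D@T(np.eye(3),[0,0,-.06])
    return P
def sil_mask(P):
    f=lambda A:np.array(A)@P[:3,:3].T+P[:3,3]
    S=4;M=np.zeros((384*S,512*S),np.uint8)
    body=np.r_[circ(0,0,.03,0),circ(0,0,.03,.08)];rib=[[x,y,z] for x in(.028,.043) for y in(-.006,.006) for z in(0,.08)]
    for A in(body,rib):
        uv=((proj(c6,f(A))+.5)*S-.5);h=cv2.convexHull(uv.astype(np.float32))
        cv2.fillPoly(M,[np.round(h*8).astype(np.int32)],255,shift=3)
    return (cv2.resize(M,(512,384),interpolation=cv2.INTER_AREA)/255.)[y0:y1,x0:x1]
mb=gaussian_filter(m,.7)
def cost(q): return ((gaussian_filter(sil_mask(sil(q)),.7)-mb)**2).sum()+ (q[4]/.02)**2*.5+(q[1]/.001)**2*.2
from scipy.optimize import minimize
sim=np.vstack([np.zeros(5)]+[np.eye(5)[i]*s for i,s in enumerate([.002,.001,.002,.05,.02])])
r=minimize(cost,np.zeros(5),method='Nelder-Mead',options=dict(initial_simplex=sim,maxiter=600,xatol=1e-5,fatol=1e-3))
q=r.x;print('cost',cost(np.zeros(5)).round(1),r.fun.round(1),'dx,dy,dz mm',(q[:3]*1000).round(2),'yaw,pitch deg',np.degrees(q[3:]).round(2))
P=np.linalg.inv(T6)@sil(q);P=TC@P;print('pot now',P[:3,3].round(4),'yaw',np.degrees(np.arctan2(P[1,0],P[0,0])).round(2),'tilt',P[2,:3].round(3))
E
python3 fin.py
```

```text
collar centre [0.6071 0.2187] resid mm [ 0.7  -0.17 -0.33 -0.34  0.1   0.31  0.24]
gap edges [  8.2 -22.4] mid -7.1 width 23.4
cost 168.1 18.5 dx,dy,dz mm [-0.93 -0.31  1.42] yaw,pitch deg [-1.93  0.82]
pot now [0.6042 0.2196 0.0726] yaw -9.15 tilt [-0.014 -0.     1.   ]
```

```bash
cat >> fin.py <<'E'
print('--- constrained: upright on bench at w6')
def cost3(p): return ((gaussian_filter(sil_mask(pz(p[0],p[1],0,p[2])),.7)-mb)**2).sum()
N=T6@gi;print('nominal at w6',N[:3,3].round(4),np.degrees(np.arctan2(N[1,0],N[0,0])).round(2),N[2,:3].round(4))
p0=[N[0,3],N[1,3],1.5];sim=np.array([p0]+[[p0[0]+.002,p0[1],1.5],[p0[0],p0[1]+.002,1.5],[p0[0],p0[1],4]])
r=minimize(cost3,p0,method='Nelder-Mead',options=dict(initial_simplex=sim,maxiter=400,xatol=1e-5,fatol=1e-3));p=r.x;print(p.round(4),cost3(p0).round(1),r.fun.round(1))
P=TC@np.linalg.inv(T6)@pz(p[0],p[1],0,p[2]);print('pot now',P[:3,3].round(4),'yaw',np.degrees(np.arctan2(P[1,0],P[0,0])).round(2),'tilt',P[2,:3].round(4))
d=P[:2,3]-cc;print('pot-collar mm',(d*1000).round(2))
E
python3 fin.py
python3 - <<'E'
from ov import *
# side view: fit relative pot mouth vs collar
from fit import *
c=ld('side12');o=cv2.imread('pics/side12.png')
crop(o,190,120,240,175,12,'pics/z12.png')
E
```

```text
collar centre [0.6071 0.2187] resid mm [ 0.7  -0.17 -0.33 -0.34  0.1   0.31  0.24]
gap edges [  8.2 -22.4] mid -7.1 width 23.4
cost 168.1 18.5 dx,dy,dz mm [-0.93 -0.31  1.42] yaw,pitch deg [-1.93  0.82]
pot now [0.6042 0.2196 0.0726] yaw -9.15 tilt [-0.014 -0.     1.   ]
--- constrained: upright on bench at w6
nominal at w6 [ 0.4245  0.1376 -0.0007] 1.52 [-3.e-04  7.e-04  1.e+00]
[0.4234 0.1374 0.5272] 110.2 12.8
pot now [0.6055 0.2201 0.0739] yaw -8.21 tilt [ 9.e-04 -5.e-04  1.e+00]
pot-collar mm [-1.55  1.41]
```

View pics/z12.png

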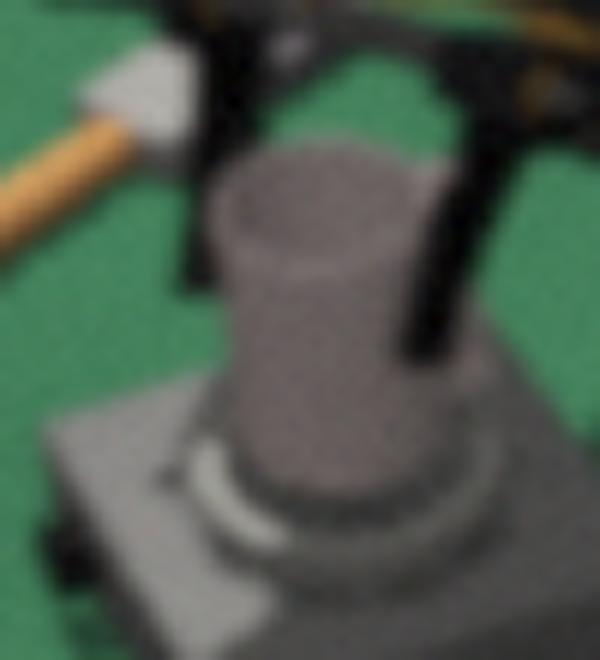

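```bash
python3 - <<'E'
from mv import *
C=load();P=pz(.6055,.2201,.0739,-8.2);N=pz(.6066,.2194,.0742,-7.2)
M=N@np.linalg.inv(P)@C
rows(C,[M],1,1)
E
```

```text
1 [[0.3, 1.3, -0.6]]
[[-0.6, 0.0, -0.8]]
1.0 1.0 [[14.0, 54.0, 57.0, -10.0, 102.0, 73.0]]
```

Call:
{"method": "play_rows", "body": {
  "fingers": [255,255,255,255,255,255,255],
  "linear": [
    [0.1,0.6,-0.3],
    [0.3,1.3,-0.6],
    [0.3,1.3,-0.6],
    [0.3,1.3,-0.6],
    [0.3,1.3,-0.6],
    [0.3,1.3,-0.6],
    [0.3,1.3,-0.6]
  ],
  "rot": [
    [-0.3,0,-0.4],
    [-0.6,0,-0.8],
    [-0.6,0,-0.8],
    [-0.6,0,-0.8],
    [-0.6,0,-0.8],
    [-0.6,0,-0.8],
    [-0.6,0,-0.8]
  ]
}}

```text
time_s: 19.35
position: [0.5983, 0.2136, 0.1179]
tcp_rot: [[0.697, 0.527, -0.487], [0.431, -0.85, -0.302], [-0.573, 0.001, -0.819]]
force: [-0.6, -0.1, -3.3]
opening: 0.689
```

```bash
cat > chk.py <<'E'
from ov import *
C=apply(load(),[.3,1.3,-.6],[-.6,0,-.8])
s=log();L6=[json.loads(l) for l in open('log.jsonl')];T6=[T(np.array(l['R']),l['p']) for l in L6 if abs(l['t']-5.0)<.04][0]
P=T(np.array(s['tcp_rot']),s['position'])@np.linalg.inv(T6)@pz(.4234,.1374,0,.53)
print(P[:3,3].round(4),np.degrees(np.arctan2(P[1,0],P[0,0])).round(2),P[2,:3].round(4),'qvel',np.abs(s['qvel']).max().round(2))
c,o=snap('wrist','w14')
x,y,t=.6066,.2194,np.radians(-7.2)
CL=[circ(x,y,.036,.064),circ(x,y,.044,.064),rot([[.036,-.0075,.064],[.043,-.011,.064]],x,y,t),rot([[.036,.0075,.064],[.043,.011,.064]],x,y,t)]
draw(o,c,potlines(P),(0,255,255));draw(o,c,CL,(0,0,255));crop(o,150,30,350,180,4,'pics/ow14.png')
c,o=snap('side','side14');crop(o,130,90,400,290,2.9,'pics/side14c.png')
c,o=snap('scene','scene14');crop(o,80,90,410,270,2.4,'pics/scene14c.png')
E
python3 chk.py
```

```text
19.35 [ 14.37  54.23  57.28 -10.13 102.02  73.48] [0.5983 0.2136 0.1179] [-0.6 -0.1 -3.3] 0.689
[0.6065 0.2193 0.0742] -7.21 [ 1.1e-03 -9.0e-04  1.0e+00] qvel 0.11
```

View pics/ow14.png

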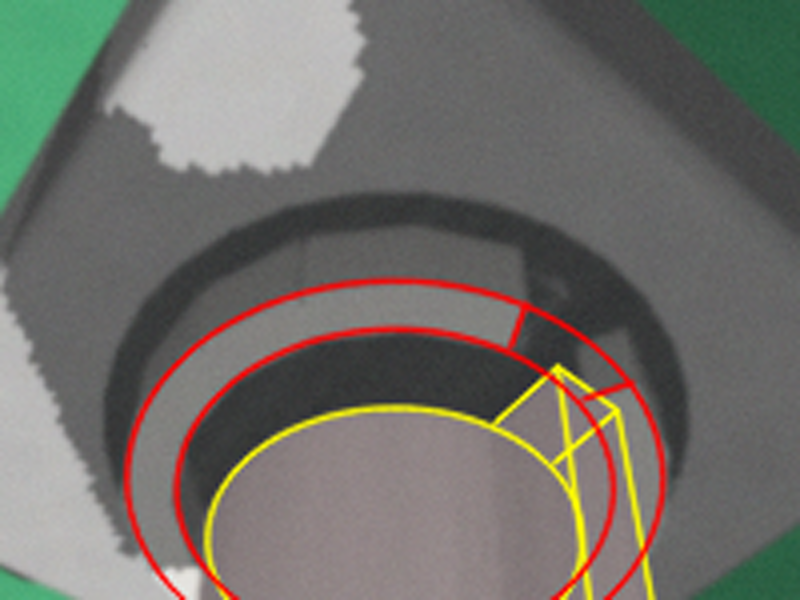

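View pics/side14c.png

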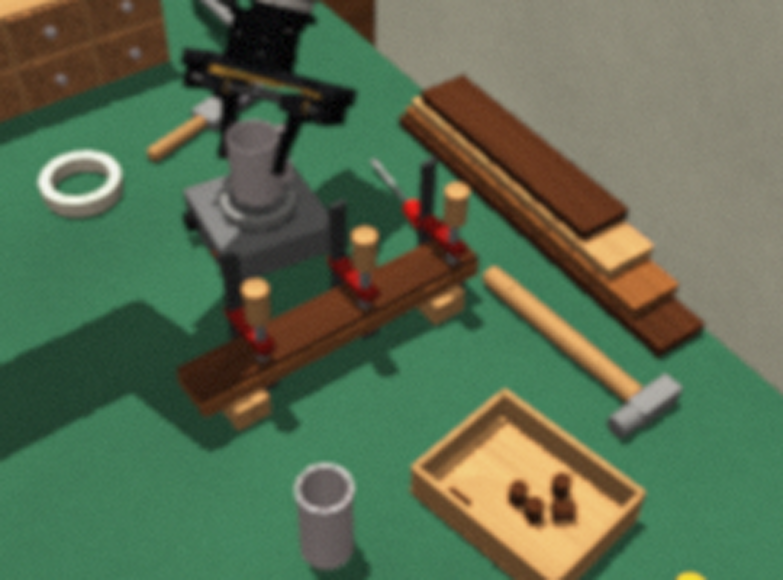

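View pics/scene14c.png

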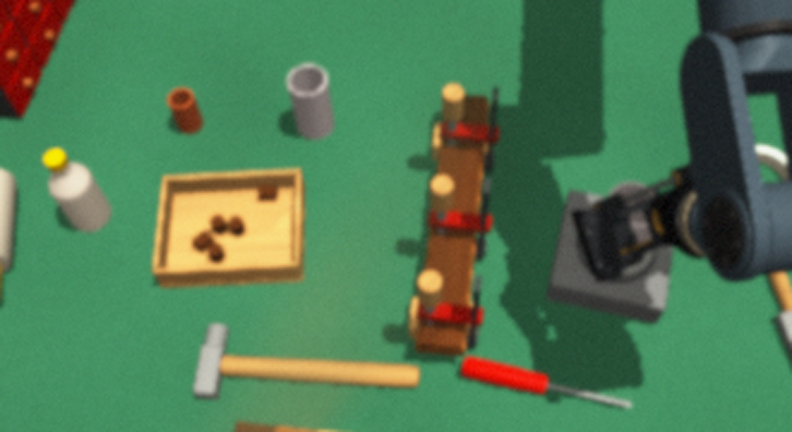

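The checks agree: the model puts the pot at (0.6065, 0.2193) with its bottom at z = 0.0742 m, yaw −7.2°, and the arm at rest. The five plugs are in the tray and the other things haven't moved, so I'll hand in.

```bash
python3 - <<'E'
from rig import bot
print(bot.hand_in())
E
```

```text
the job is handed in; nothing more can be done
None
```

I tipped all five plugs into the tray, stood the pot upright, and carried it over the neck. I handed in at about 19.5 s with the gripper still holding it above the warmer collar.

**Plugs:** the last pictures show five plugs in the tray. A picture taken once the pot was upright again showed it empty. At the planned 124° tilt the plugs sat at the mouth without dropping; tilting to 134° with a small sideways shake brought them out.

**Hover:** the last check put the pot's axis at (0.6065, 0.2193). That is about 0.1 mm from my best estimate of the collar centre.
- **Height:** the underside is 74.2 mm above the bench, about 10 mm above the collar.
- **Rib:** it points at -7.2°, matching the gap.
- **Tilt:** under 0.1°, with the arm at rest.

**Disagreements:** the views did not agree exactly.
- **Collar centre:** it varied by 2 to 4 mm between cameras, so I weighted the close wrist view most. I expect the true centring to be good to about 1 to 2 mm.
- **Pot in the grip:** the wrist view showed it about 1 mm and 1° off what I had assumed. I corrected for that before handing in.

I saw no sign of touching the neck or the warmer: the planned path kept the pot about 5 cm above the clamps, and the force readings showed no contact. The tin, tape, sleeve, bottle, mallet and screwdriver look where they were. The brush is partly hidden in the last pictures, but nothing went near it.

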